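# Load the light-curing rail, set both faders and start the cure

### The arm

A 6-joint arm with a two-finger parallel gripper is mounted at the origin on the work surface. World frame = base frame: x ahead of the robot, y to its left, z up, the work surface at z = 0. Lengths are in m, angles in rad, forces in N, time in s.
With the tool pointing down it reaches from about 0.4 to 0.825 m from the base axis. Payload 7 kg.
Tool frame: the origin (TCP) lies at the centre of the arm's flange, where the gripper is bolted on; the fingertips stand 178 mm ahead of it and the grasp point (between the pads) lies 159 mm ahead of it; z points along the fingers, y is the line along which they close (so a half turn about z gives the same grasp; the last joint's range is limited). The gripper opens to 88 mm and grips with 3 to 60 N. Pads are 19 mm wide; open, the fingers measure 130 mm over their backs; the gripper's body (78 mm by 193 mm) begins 47 mm behind the grasp point.
Start: joints at [-0.994, 0.359, 0.012, 0, -1.224, -0.288], TCP at [0.192, -0.647, 0.405] pointing down, gripper open.
Joint ranges: [-3.07, 3.07], [-1.43, 2.12], [-1.02, 1.25], [-3.03, 1.67], [-3.05, -0], [-3.03, 3.03]. Speed limits (rad/s): [2.39, 2.39, 3.01, 3.14, 3.14, 3.14].

### API

Orientations are given as a rotation vector (axis times angle).
In Python, from bench import arm gives the robot as it stands.
- The arm moves only by the tool carry_out, never from a script. Its argument "motion" is a list of rows, each a list of 5 numbers: the opening, from -1 (shut) to 1 (fully open), then the shift along the tool's x, y, z in m, then the turn about the tool's z in degrees. In form: [[gripper, tx, ty, tz, twist], ...]. A call has 1 to 8 rows; each row shifts and turns the commanded pose from where the row before left it, along the tool's axes as they then stand; what a row does not reach is not made up. A row lasts 1/10 s, in which the tool goes at most 50 mm and 8.59 degrees, less where a joint would pass 70% of its speed; a pose out of reach is approached as far as the arm can. A call with a gripper value outside its range is refused whole. The fingers move at their own pace and stop on an object; "force" is the grip in N (left out, the last holds). Time passes only in rows, so rows that do not move let the fingers close. It gives the time, the measured TCP pose, the force, the opening and the grip force at its end, in the units of the state.
- arm.state(): the state, without advancing time (a new reading comes with each control period).
- arm.snapshot(name): name is "side" or "top" or "wrist"; returns (picture, depth): 480x640x3 uint8, red, green, blue; 480x640 float32, m along the optical axis (not along the pixel's ray), 0 where there is no reading.
- arm.camera_info(name): a dict with "fovy" (degrees; the focal length in pixels is half the picture's height over the tangent of half this angle, whatever the lens; pixels are square), "cx", "cy" (the principal point, pixels), "D" ([k1, k2, p1, p2, k3] as OpenCV has them; the pictures are not rectified), "R" (3x3) and "t" (3): a world point X has camera coordinates R X + t. Camera axes: x right, y down, z forward; pixel columns grow to the right and rows downward; lengths in m; the calibration is good to about 2 mm. A picture is of the moment at which its call begins: read the wrist's pose just before it. camera_info takes no time and is no camera call; for the wrist camera it gives the pose at the moment of the call.
- arm.sign_off(): hands the job in; it is judged then, once.
The state is a dict: "t": time; "qpos": joint angles; "joint_velocities": joint speeds; "effort": joint torques, N m; "eef_pos": TCP position; "eef_rot": TCP orientation; "ft_force": force on the tool from outside, world axes, zero at the start; "moment": the same for the moment, N m; "grip_width": finger opening in m; "gripper_force": force on a finger pad.
Only numpy, scipy, OpenCV 4.12 (cv2) and the standard library are available. Lean on these libraries where they do the work, as an engineer would, in place of code of your own. Each camera call takes 0.05 s, during which the arm holds its last target. There are 200 camera calls.

### The job

Load every carrier standing on the bench onto the light-curing rail: hook it over the rail at the open end and slide it along until the whole carrier is between the amber shields, hanging freely. Set both faders, power and timer, level with their yellow tabs. Only when all that is ready, push the green start plunger fully down, hold it there for half a second and let go; leave everything loaded and set, and leave the other things on the bench alone.

Things in the scene. Friction and masses are not known exactly. Their poses are not given: they have to be found in the camera images.
- curing_rail: Fixed. Origin on the bench, below the rail. White base 130 (x) x 460 (y=-220..240) x 22 mm. 12 mm steel rail along y at x=0, y=-200..220, top at z=151, a post (16 mm dia) at each end. Amber clear shields, 4 mm thick, at x=-50 and +50, span y=0..210, z=20..125, blue light strip between. The half y<0 is open: hook carriers on there, then slide to +y between the shields. -x side faces robot.
- rail_mid (a point): Top of the rail, where the shields begin (unit y=0), 151 mm above bench; unit's axes. To hook on: carrier turned so its x is along the unit's x, bring it from the -x side at y of about -100 with its lip just above the rail (foot 74 mm or more above the bench), move +x until centred over the rail, lower. Hung, the foot's underside is 56 mm above the bench.
- carrier0: Carrier, blue tab, loose, 130-210 g, may be absent. Origin: foot underside centre. Stands on foot 56 (x) x 36 (y) x 6 mm; model on it up to z=30, x=-6..26. Stem x=-16..-11, 20 wide, z=0..100; top arm x=-16..16, 24 wide in y, z=95..101; lip x=11..16 down to z=81: a 22 mm saddle for the rail, entered from +x below the lip. Grip tab above: 10 (x) x 24 (y), z=101..140, at x=y=0.
- carrier1: Carrier, green tab, loose, 130-210 g, may be absent. Origin: foot underside centre. Stands on foot 56 (x) x 36 (y) x 6 mm; model on it up to z=30, x=-6..26. Stem x=-16..-11, 20 wide, z=0..100; top arm x=-16..16, 24 wide in y, z=95..101; lip x=11..16 down to z=81: a 22 mm saddle for the rail, entered from +x below the lip. Grip tab above: 10 (x) x 24 (y), z=101..140, at x=y=0.
- carrier2: Carrier, yellow tab, loose, 130-210 g, may be absent. Origin: foot underside centre. Stands on foot 56 (x) x 36 (y) x 6 mm; model on it up to z=30, x=-6..26. Stem x=-16..-11, 20 wide, z=0..100; top arm x=-16..16, 24 wide in y, z=95..101; lip x=11..16 down to z=81: a 22 mm saddle for the rail, entered from +x below the lip. Grip tab above: 10 (x) x 24 (y), z=101..140, at x=y=0.
- carrier3: Carrier, red tab, loose, 130-210 g, may be absent. Origin: foot underside centre. Stands on foot 56 (x) x 36 (y) x 6 mm; model on it up to z=30, x=-6..26. Stem x=-16..-11, 20 wide, z=0..100; top arm x=-16..16, 24 wide in y, z=95..101; lip x=11..16 down to z=81: a 22 mm saddle for the rail, entered from +x below the lip. Grip tab above: 10 (x) x 24 (y), z=101..140, at x=y=0.
- console: Grey control console, fixed, 170 x 170 x 30 mm. Origin: centre of its underside. Carries two parallel faders whose tracks run along its y: power (black grip) at x=-40, timer (blue grip) at x=+40. Each track housing is 40 (x) x 150 (y) x 14 mm high on the console.
- power (a joint): power fader (black grip) position in m, 0 to 0.100, grows as the grip moves towards console +y; 0.050 is at console y=0. Stays where it is left (friction about 1.5 N).
- power_top (a point): Centre of the top of the power fader's black grip, 84.5 mm above the bench. Grip 28 (console x) x 20 (y) x 40 mm high below this point, with a white line across its middle. Axes as the console.
- power_mark: Yellow index tab of the power fader, fixed for the run beside its track on the console's top, 28 mm to the +x side of the track's middle; 16 x 5 x 10 mm (seen only, cannot be touched). Origin: centre of its underside; axes as the console. The fader is set when the grip's middle is level with the tab, that is at the same console y.
- timer (a joint): timer fader (blue grip) position in m, 0 to 0.100, grows as the grip moves towards console +y; 0.050 is at console y=0. Stays where it is left (friction about 1.5 N).
- timer_top (a point): Centre of the top of the timer fader's blue grip, 84.5 mm above the bench. Grip 28 (console x) x 20 (y) x 40 mm high below this point, with a white line across its middle. Axes as the console.
- timer_mark: Yellow index tab of the timer fader, fixed for the run beside its track on the console's top, 28 mm to the +x side of the track's middle; 16 x 5 x 10 mm (seen only, cannot be touched). Origin: centre of its underside; axes as the console. The fader is set when the grip's middle is level with the tab, that is at the same console y.
- starter: White start box, fixed, 75 x 75 x 60 mm high. Origin: centre of its underside. Carries the green start plunger in the middle of its top.
- start (a joint): Start plunger stroke in m: 0 up, 0.014 fully down (hard stop). Sprung: begins to move at about 2.4 N, about 8 N fully down, returns when released.
- start_top (a point): Centre of the top of the green start plunger (34 mm diameter), 86 mm above the bench when up; press straight down.
- amber_bottle: Amber bottle with white cap, 48 mm diameter, 100 mm high; bystander, loose, origin at the centre of its underside. Leave alone.
- black_jar: White jar with black cap, 60 mm diameter, 55 mm high; bystander, loose, origin at the centre of its underside. Leave alone.
- cup: Blue ceramic cup, 70 mm wide, 85 mm high; bystander, loose, origin at the centre of its underside. Leave alone.
- wax_disc: Pink wax disc stack, 62 mm diameter, 26 mm high; bystander, loose, origin at the centre of its underside. Leave alone.
- sanding_block: Dark sanding block 36 x 100 x 20 mm; bystander, loose, origin at the centre of its underside. Leave alone.
- parts_tray: White open parts tray 100 x 140 x 30 mm; bystander, loose, origin at the centre of its underside. Leave alone.
- die: Plaster model 45 x 50 x 29 mm; bystander, loose, origin at the centre of its underside. Leave alone.
Things that resemble listed ones, but are neither listed nor needed, are in the scene too. Leave any purple or turquoise look-alike of the carrier1 alone.

How it is judged:
By the outcome, as a careful person would: the job done as asked, in the order asked, and still so for the second after the job is handed in, with the robot touching nothing.
Of carrier0, carrier1, carrier2, carrier3 only 3 to 4 are there at a start; the rules pass over those that are not, and their reading is None.
At some moment in a run one of carrier0, carrier1, carrier2, carrier3 may be knocked a few centimetres aside while the robot is not near it.
Once in a run the grip may slacken for a moment while it holds something.
It also fails if it takes over 200 s, if anything falls off the work surface, if the arm or the gripper's body presses on something with over 40 N, if the wrist force passes 120 N, or if a joint passes its speed limit or range.

## Working session

There is one attempt and no reset: what is moved stays moved. The work goes in short steps, Python scripts to look and compute and a tool call to move; the robot and the scene stay as the last step left them, time stands still between calls to the robot, and variables do not carry over. Pictures are saved under pics/ and viewed, at most 16 in all, crops included, and the job is handed in when it is done.

Besides the shell and the picture viewer there is one more tool, called after "Request:" by a JSON object that holds its "method" and its "body", one argument or row to a line. carry_out: Moves the arm, as the interface text tells. Its arguments: {"type":"object","properties":{"motion":{"type":"array","items":{"type":"array","items":{"type":"number"}}},"force":{"type":"number"}},"required":["motion"]}

```bash
mkdir -p pics; ls; cat > h.py <<'E'
import numpy as np, cv2
from bench import arm
def snap(n,f):
    ci=arm.camera_info(n); im,d=arm.snapshot(n)
    cv2.imwrite('pics/%s.png'%f,im[:,:,::-1]); np.savez('pics/%s.npz'%f,im=im,d=d,**{k:np.array(v) for k,v in ci.items()})
    return im,d
def K(z):
    f=240/np.tan(np.radians(float(z['fovy']))/2); return np.array([[f,0,float(z['cx'])],[0,f,float(z['cy'])],[0,0,1]])
def ray(z,u,v):
    p=cv2.undistortPoints(np.array([[[u,v]]],float),K(z),z['D'].astype(float)).ravel()
    return np.array([p[0],p[1],1.])
def atz(f,u,v,h):  # pixel -> world on plane z=h
    z=np.load('pics/%s.npz'%f); r=z['R'].T@ray(z,u,v); c=-z['R'].T@z['t']
    return c+r*(h-c[2])/r[2]
def atd(f,u,v):
    z=np.load('pics/%s.npz'%f); d=z['d'][int(v)-1:int(v)+2,int(u)-1:int(u)+2]; d=np.median(d[d>0]) if (d>0).any() else np.nan
    return z['R'].T@(ray(z,u,v)*d-z['t'])
def px(f,X):
    z=np.load('pics/%s.npz'%f); return cv2.projectPoints(np.array(X,float).reshape(-1,3),cv2.Rodrigues(z['R'])[0],z['t'].astype(float),K(z),z['D'].astype(float))[0].reshape(-1,2)
E
python3 - <<'E'
from h import *
np.set_printoptions(precision=4,suppress=True)
print(arm.state())
for n in ('top','side'):
    snap(n,n+'0'); print(arm.camera_info(n))
print(arm.camera_info('wrist'))
E
```

```text
pics
{'t': 0.0, 'qpos': array([-0.9939,  0.3594,  0.0111, -0.0004, -1.2241, -0.2881]), 'joint_velocities': array([-0.0003,  0.0004,  0.0013, -0.0004,  0.0004,  0.0007]), 'effort': array([ -0.0005, -58.2723,  29.305 ,   6.9973,   0.007 ,  -0.0002]), 'eef_pos': array([ 0.1922, -0.6469,  0.4037]), 'eef_rot': array([ 0.4519, -3.1086, -0.0025]), 'ft_force': array([-0.5084, -0.428 , -0.2738]), 'moment': array([ 0.0178, -0.0447, -0.0197]), 'gripper_force': 0.0, 'grip_width': 0.0876355332101381}
{'fovy': 43.56488488418178, 'cx': 323.6754254829922, 'cy': 237.26813716520138, 'D': array([-0.0549,  0.    ,  0.    ,  0.    ,  0.    ]), 'R': array([[-0.0042, -0.9998, -0.0192],
       [-0.9905,  0.0068, -0.1371],
       [ 0.1372,  0.0185, -0.9904]]), 't': array([-0.0635,  0.5722,  1.2692])}
{'fovy': 56.690308931917954, 'cx': 322.7574242804684, 'cy': 232.19742378402293, 'D': array([-0.0361,  0.    ,  0.    ,  0.    ,  0.    ]), 'R': array([[-0.999 , -0.0427, -0.0102],
       [-0.0275,  0.7897, -0.6129],
       [ 0.0342, -0.612 , -0.7901]]), 't': array([0.5764, 0.1409, 0.8829])}
{'fovy': 58.37620160433287, 'cx': 329.3994246655019, 'cy': 236.2696494423319, 'D': array([-0.1046,  0.    ,  0.    ,  0.    ,  0.    ]), 'R': array([[-0.2857,  0.9583,  0.0023],
       [ 0.9224,  0.2744,  0.272 ],
       [ 0.26  ,  0.0798, -0.9623]]), 't': array([ 0.6746, -0.0331,  0.3904])}
```

View pics/top0.png

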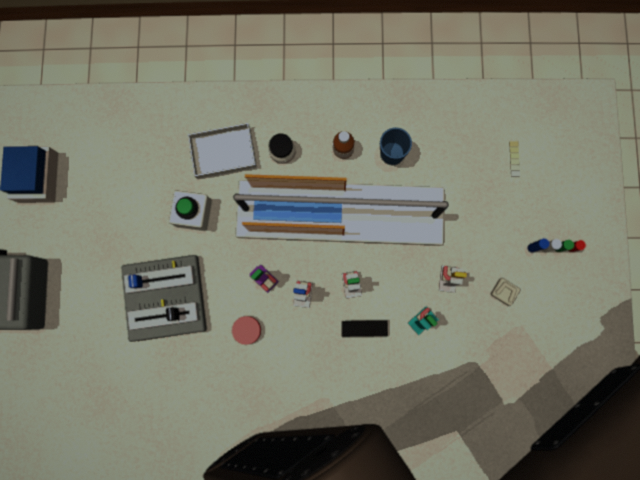

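View pics/side0.png

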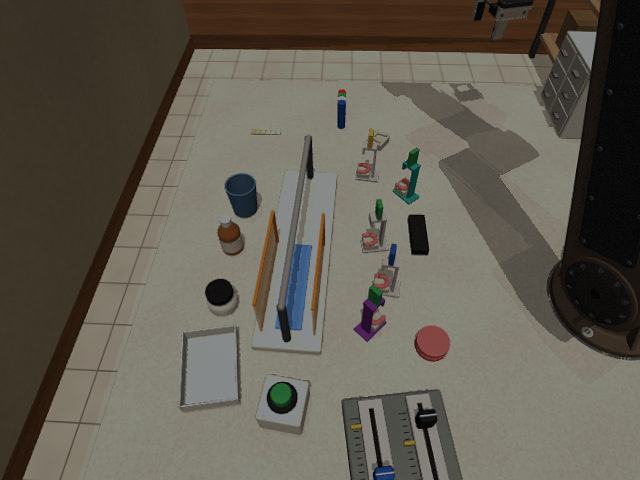

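The top view shows:
- **Carriers:** white-bodied ones with a blue tab (303,290), a green tab (352,282) and a yellow tab (455,276).
- **Look-alikes, both with green tabs:** purple (264,278) and turquoise (425,320). These are to be left alone.
- **Red:** the only red is in a cluster of pens or bottles at (580,245).
- **Rail:** from (237,196) to (446,205), with the open end on the right.

I'll check the carriers in close crops.

```bash
python3 - <<'E'
from h import *
t=cv2.imread('pics/top0.png')
a=cv2.resize(t[235:345,240:480],None,fx=3.33,fy=3.33,interpolation=cv2.INTER_CUBIC)[:,:800]
b=cv2.resize(t[250:345,115:215],None,fx=2.4,fy=2.4,interpolation=cv2.INTER_CUBIC)
c=cv2.resize(t[225:260,515:600],None,fx=2.4,fy=2.4,interpolation=cv2.INTER_CUBIC)
o=np.zeros((600,800,3),np.uint8);o[:a.shape[0],:a.shape[1]]=a;o[370:370+b.shape[0],:b.shape[1]]=b;o[370:370+c.shape[0],300:300+c.shape[1]]=c
cv2.imwrite('pics/crop0.png',o)
np.set_printoptions(precision=4,suppress=True)
for n,u,v in [('railL',237,196),('railR',446,205),('railM',345,200)]: print(n,atz('top0',u,v,.151),atd('top0',u,v))
for n,u,v,h in [('blue',299,291,.14),('green',352,281,.14),('yel',460,276,.14),('start',186,207,.086),('pow',172,314,.0845),('tim',135,282,.0845),('pens',565,245,.1)]: print(n,atz('top0',u,v,h),atd('top0',u,v))
E
```

```text
railL [0.6415 0.1058 0.151 ] [0.6416 0.1059 0.1503]
railR [ 0.6198 -0.3138  0.151 ] [ 0.6201 -0.3142  0.1492]
railM [ 0.6314 -0.1118  0.151 ] [ 0.6319 -0.1118  0.1489]
blue [ 0.4504 -0.019   0.14  ] [ 0.4504 -0.0191  0.14  ]
green [ 0.4697 -0.1244  0.14  ] [ 0.4697 -0.1244  0.1393]
yel [ 0.4782 -0.3392  0.14  ] [ 0.4783 -0.3394  0.139 ]
start [0.6323 0.2254 0.086 ] [0.632  0.225  0.0877]
pow [0.4062 0.2493 0.0845] [0.4062 0.2496 0.0833]
tim [0.4732 0.33   0.0845] [0.4731 0.3299 0.0849]
pens [ 0.5437 -0.5682  0.1   ] [ 0.5485 -0.5835  0.0607]
```

View pics/crop0.png

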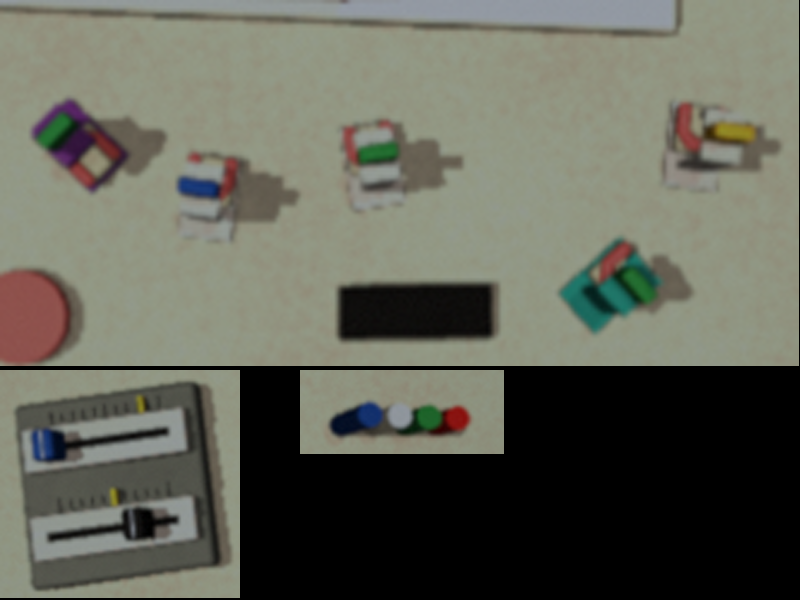

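Confirmed in the crop: the three white-bodied carriers (blue, green and yellow tabs) face the rail. The purple and turquoise ones are look-alikes, and there is no red carrier. Yellow goes first. I'll turn the tool so the fingers close along the carrier's x.

```bash
cat >> h.py <<'E'
from scipy.spatial.transform import Rotation as Ro
def go(X,yaw=None):
    "prints tool-frame shift to TCP X (after turn to tool-y yaw, deg)"
    s=arm.state(); R=Ro.from_rotvec(s['eef_rot']).as_matrix(); y0=np.degrees(np.arctan2(R[1,1],R[0,1]))
    tw=0 if yaw is None else -((yaw-y0+180)%360-180)
    R2=R@Ro.from_rotvec([0,0,np.radians(tw)]).as_matrix()
    print('t %.1f pos %s yaw %.1f tilt %.4f twist %.1f shift after %s'%(s['t'],s['eef_pos'].round(4),y0,R[2,2],tw,(R2.T@(np.array(X)-s['eef_pos'])).round(4)))
E
python3 - <<'E'
from h import *
go([.478,-.339,.40],176)
E
```

```text
t 0.1 pos [ 0.1922 -0.6469  0.4038] yaw 106.5 tilt -1.0000 twist -69.5 shift after [-0.3271 -0.2637  0.0041]
```

Request:
{"method": "carry_out", "body": {
  "motion": [
    [1,0,0,0,-8.5],
    [1,0,0,0,-8.5],
    [1,0,0,0,-8.5],
    [1,0,0,0,-8.5],
    [1,0,0,0,-8.5],
    [1,0,0,0,-8.5],
    [1,0,0,0,-8.5],
    [1,0,0,0,-8.5]
  ],
  "force": 25
}}

```text
t: 0.9
eef_pos: [0.1922, -0.6469, 0.4041]
eef_rot: [-2.12, 2.318, 0.001]
ft_force: [1.0, 0.0, 0.3]
grip_width: 0.0875
gripper_force: 0.0
```

```bash
python3 - <<'E'
from h import *
go([.478,-.339,.40],176)
E
```

```text
t 0.9 pos [ 0.1922 -0.6469  0.4041] yaw 174.9 tilt -1.0000 twist -1.1 shift after [-0.3271 -0.2636  0.0043]
```

Request:
{"method": "carry_out", "body": {
  "motion": [
    [1,-0.041,-0.033,0,-1.1],
    [1,-0.041,-0.033,0,0],
    [1,-0.041,-0.033,0,0],
    [1,-0.041,-0.033,0,0],
    [1,-0.041,-0.033,0,0],
    [1,-0.041,-0.033,0,0],
    [1,-0.041,-0.033,0,0],
    [1,-0.041,-0.033,0,0]
  ]
}}

```text
t: 1.7
eef_pos: [0.4676, -0.3542, 0.4046]
eef_rot: [2.136, -2.304, -0.0]
ft_force: [0.6, -0.4, 0.4]
grip_width: 0.0881
gripper_force: 0.0
```

Request:
{"method": "carry_out", "body": {
  "motion": [
    [1,0,0,0,0],
    [1,0,0,0,0]
  ]
}}

```text
t: 1.9
eef_pos: [0.4674, -0.3549, 0.4043]
eef_rot: [2.138, -2.301, -0.001]
ft_force: [-0.7, -0.3, -0.6]
grip_width: 0.0878
gripper_force: 0.0
```

```bash
python3 - <<'E'
from h import *
snap('wrist','w1');snap('top','top1'); go([.478,-.339,.40],176)
E
```

```text
t 2.0 pos [ 0.4662 -0.3563  0.4044] yaw 175.6 tilt -1.0000 twist -0.4 shift after [-0.0181 -0.0106  0.0043]
```

View pics/w1.png

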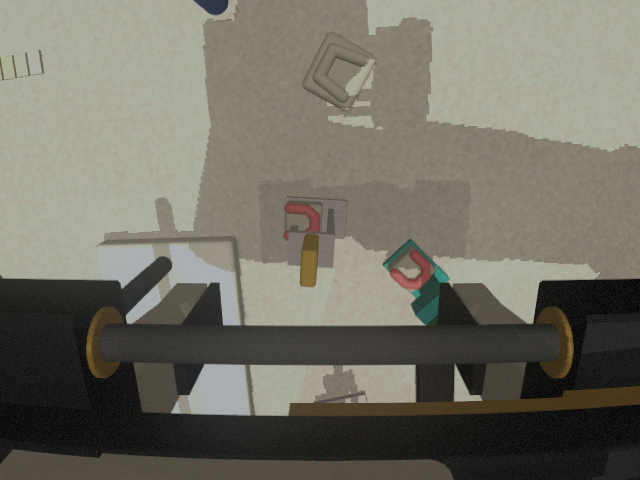

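The wrist view shows the yellow tab at (309,262) with the white carrier around it and the turquoise look-alike at (415,280). I'll measure tabs from the depth cloud.

```bash
cat >> h.py <<'E'
def cloud(f):
    z=np.load('pics/%s.npz'%f); v,u=np.mgrid[0:480,0:640]
    p=cv2.undistortPoints(np.stack([u,v],-1).reshape(-1,1,2).astype(float),K(z),z['D'].astype(float)).reshape(480,640,2)
    P=np.dstack([p,np.ones((480,640))])*z['d'][...,None]
    W=(P-z['t'])@z['R']; W[z['d']<=0]=np.nan
    return z['im'],W,cv2.cvtColor(z['im'],cv2.COLOR_RGB2HSV)
HUE={'blue':(100,125),'green':(50,80),'yellow':(18,32),'red':(-6,8)}
def tab(f,col,near,r=.05,zr=(.128,.148),sat=110):
    im,W,H=cloud(f); lo,hi=HUE[col]; h=H[...,0].astype(int)
    m=(h>=lo)&(h<=hi)&(H[...,1]>sat)&(np.hypot(W[...,0]-near[0],W[...,1]-near[1])<r)&(W[...,2]>zr[0])&(W[...,2]<zr[1])
    p=W[m]; 
    if len(p)<8: print(f,col,'few',len(p)); return
    top=p[p[:,2]>np.percentile(p[:,2],95)-.004] 
    (cx,cy),(a,b),ang=cv2.minAreaRect(top[:,:2].astype(np.float32))
    # long-axis direction -> carrier yaw (long axis = carrier y)
    if a<b: ang+=90
    yaw=(ang-90+90)%180-90
    print(f,col,'n',len(top),'c %.4f %.4f'%(cx,cy),'size %.4f %.4f'%(a,b),'carrier yaw %.1f'%yaw,'ztop %.4f'%p[:,2].max())
E
python3 - <<'E'
from h import *
for f in ('w1','top0','top1'): tab(f,'yellow',(.478,-.339))
for f in ('top0','top1'):
    tab(f,'blue',(.45,-.019)); tab(f,'green',(.47,-.124))
E
```

```text
w1 yellow n 569 c 0.4811 -0.3405 size 0.0233 0.0097 carrier yaw -8.3 ztop 0.1412
top0 yellow n 39 c 0.4820 -0.3397 size 0.0224 0.0081 carrier yaw -1.3 ztop 0.1447
top1 yellow n 34 c 0.4817 -0.3390 size 0.0209 0.0095 carrier yaw -6.3 ztop 0.1449
top0 blue n 23 c 0.4506 -0.0191 size 0.0204 0.0073 carrier yaw -8.1 ztop 0.1444
top0 green n 22 c 0.4711 -0.1263 size 0.0070 0.0205 carrier yaw 8.5 ztop 0.1446
top1 blue n 31 c 0.4505 -0.0185 size 0.0201 0.0077 carrier yaw -12.1 ztop 0.1464
top1 green few 0
```

```bash
python3 - <<'E'
from h import *
go([.481,-.3403,.285],171.7)
E
```

```text
t 2.0 pos [ 0.4662 -0.3563  0.4044] yaw 175.6 tilt -1.0000 twist 3.9 shift after [-0.018  -0.0124  0.1193]
```

Request:
{"method": "carry_out", "body": {
  "motion": [
    [1,0,0,0,3.9],
    [1,-0.018,-0.0125,0,0],
    [1,0,0,0.04,0],
    [1,0,0,0.04,0],
    [1,0,0,0,0],
    [1,0,0,0,0]
  ]
}}

```text
t: 2.6
eef_pos: [0.4811, -0.3412, 0.3251]
eef_rot: [2.053, -2.376, -0.001]
ft_force: [-0.0, 0.6, 0.4]
grip_width: 0.088
gripper_force: 0.0
```

```bash
python3 - <<'E'
from h import *
go([.481,-.3403,.285],171.7)
E
```

```text
t 2.6 pos [ 0.4811 -0.3412  0.3251] yaw 171.7 tilt -1.0000 twist -0.0 shift after [-0.0009  0.0002  0.0401]
```

Request:
{"method": "carry_out", "body": {
  "motion": [
    [1,-0.001,0,0.02,0],
    [1,0,0,0.02,0],
    [1,0,0,0,0],
    [-1,0,0,0,0],
    [-1,0,0,0,0],
    [-1,0,0,0,0],
    [-1,0,0,0,0],
    [-1,0,0,0,0]
  ],
  "force": 25
}}

```text
t: 3.4
eef_pos: [0.4818, -0.339, 0.2852]
eef_rot: [-2.056, 2.375, -0.001]
ft_force: [-0.0, 0.3, 0.2]
grip_width: 0.0531
gripper_force: 0.0
```

Request:
{"method": "carry_out", "body": {
  "motion": [
    [-1,0,0,0,0],
    [-1,0,0,0,0],
    [-1,0,0,-0.02,0],
    [-1,0,0,-0.03,0],
    [-1,0,0,-0.03,0],
    [-1,0,0,-0.01,0],
    [-1,0,0,0,0]
  ],
  "force": 40
}}

```text
t: 4.1
eef_pos: [0.482, -0.3391, 0.3764]
eef_rot: [-2.055, 2.374, -0.005]
ft_force: [-0.1, -0.4, -1.3]
grip_width: 0.0015
gripper_force: 0.0
```

```bash
python3 - <<'E'
from h import *
snap('wrist','w2');snap('top','top2')
print(arm.state()['grip_width'],arm.state()['gripper_force'])
tab('w2','yellow',(.48,-.34),zr=(.2,.25));tab('top2','green',(.47,-.124));tab('top2','blue',(.45,-.02))
# rail refine from top0
im,W,H=cloud('top0'); m=(W[...,2]>.143)&(W[...,2]<.158)&(abs(W[...,0]-.631)<.03)&(W[...,1]>-.29)&(W[...,1]<.085)
p=W[m]; k=np.polyfit(p[:,1],p[:,0],1); res=p[:,0]-np.polyval(k,p[:,1]); print('rail',len(p),k,res.std(), p[:,2].mean())
x0=np.polyval(k,-.114); yaw=-np.degrees(np.arctan(k[0])); print(x0,yaw)
# shield extents
for lo,hi,x in ((.06,.14,.58),(.06,.14,.68)):
    q=W[(W[...,2]>.11)&(W[...,2]<.13)&(abs(W[...,0]-x)<.02)&(W[...,1]>-.15)&(W[...,1]<.12)]; print(len(q),q.min(0),q.max(0))
from numpy import cos,sin,radians
E
```

```text
0.0007872109511160104 0.0
w2 yellow few 0
top2 green few 0
top2 blue n 33 c 0.4504 -0.0191 size 0.0200 0.0080 carrier yaw -1.0 ztop 0.1445
rail 1091 [0.04452293 0.63521764] 0.003408111104498482 0.1498154141640281
0.6301420302943989 -2.549292512223742
360 [ 0.57795146 -0.10983552  0.11017064] [0.59283927 0.09918195 0.12989915]
406 [ 0.67780237 -0.1147924   0.1101531 ] [0.69378279 0.09558794 0.12996897]
```

The fingers close at about 80 mm/s, so I lifted before they had gripped. I'll reopen, see whether the carrier is undisturbed, and retry.

Request:
{"method": "carry_out", "body": {
  "motion": [
    [0,0,0,0,0],
    [0,0,0,0,0],
    [0,0,0,0,0],
    [0,0,0,0,0],
    [0,0,0,0,0],
    [0,0,0,0,0]
  ]
}}

```text
t: 4.8
eef_pos: [0.4817, -0.339, 0.3746]
eef_rot: [2.056, -2.376, -0.0]
ft_force: [0.6, 0.4, 0.5]
grip_width: 0.0415
gripper_force: 0.0
```

```bash
python3 - <<'E'
from h import *
snap('wrist','w3');snap('top','top3');tab('w3','yellow',(.48,-.34));tab('w2','yellow',(.48,-.34));tab('top3','yellow',(.48,-.34)); go([.481,-.3403,.285],171.7)
print(arm.state()['grip_width'])
E
```

```text
w3 yellow n 751 c 0.4812 -0.3403 size 0.0235 0.0095 carrier yaw -8.5 ztop 0.1412
w2 yellow n 747 c 0.4812 -0.3404 size 0.0233 0.0097 carrier yaw -8.3 ztop 0.1410
top3 yellow n 10 c 0.4813 -0.3361 size 0.0159 0.0073 carrier yaw -7.7 ztop 0.1439
t 4.9 pos [ 0.4818 -0.339   0.3747] yaw 171.7 tilt -1.0000 twist 0.0 shift after [0.0014 0.0006 0.0897]
0.043445795500316374
```

View pics/w3.png

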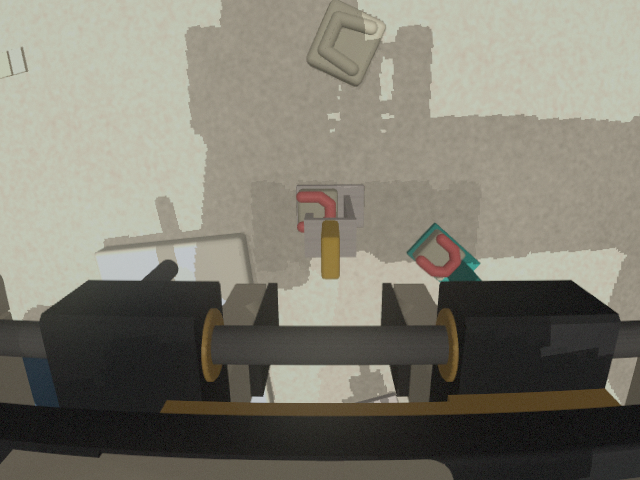

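The carrier at (330,250) is undisturbed and centred between the half-open fingers. I'll descend again and wait for a firm grip.

Request:
{"method": "carry_out", "body": {
  "motion": [
    [0,0.001,0.0005,0.03,0],
    [0,0,0,0.03,0],
    [0,0,0,0.03,0],
    [-1,0,0,0,0],
    [-1,0,0,0,0],
    [-1,0,0,0,0],
    [-1,0,0,0,0],
    [-1,0,0,0,0]
  ],
  "force": 40
}}

```text
t: 5.7
eef_pos: [0.4814, -0.34, 0.286]
eef_rot: [-2.055, 2.375, -0.003]
ft_force: [-3.1, 1.6, 3.7]
grip_width: 0.0095
gripper_force: 40.0
```

Request:
{"method": "carry_out", "body": {
  "motion": [
    [-1,0,0,0,0],
    [-1,0,0,0,0],
    [-1,0,0,0,0]
  ]
}}

```text
t: 6.0
eef_pos: [0.4816, -0.3401, 0.286]
eef_rot: [-2.056, 2.375, -0.003]
ft_force: [0.1, 1.0, 6.5]
grip_width: 0.0097
gripper_force: 40.0
```

Request:
{"method": "carry_out", "body": {
  "motion": [
    [-1,0,0,-0.02,0],
    [-1,0,0,-0.03,0],
    [-1,0,0,-0.035,0],
    [-1,0,0,0,-5.6],
    [-1,0,0,0,0]
  ]
}}

```text
t: 6.5
eef_pos: [0.481, -0.3398, 0.3706]
eef_rot: [-2.17, 2.27, -0.002]
ft_force: [-0.9, 0.2, -2.1]
grip_width: 0.01
gripper_force: 40.0
```

```bash
python3 - <<'E'
from h import *
snap('wrist','w4'); print(arm.state()['grip_width']);tab('w4','yellow',(.48,-.34),zr=(.2,.24)); go([.50,-.2124,.371],177.25);go([.6254,-.2124,.371],177.25)
E
```

```text
0.009619605408476794
w4 yellow n 677 c 0.4812 -0.3400 size 0.0246 0.0100 carrier yaw -1.8 ztop 0.2254
t 6.5 pos [ 0.4807 -0.3397  0.3695] yaw 177.2 tilt -1.0000 twist -0.0 shift after [-0.1281 -0.0132 -0.0015]
t 6.5 pos [ 0.4807 -0.3397  0.3695] yaw 177.2 tilt -1.0000 twist -0.0 shift after [-0.1341 -0.1384 -0.0015]
```

Request:
{"method": "carry_out", "body": {
  "motion": [
    [-1,-0.032,-0.003,0,0],
    [-1,-0.032,-0.003,0,0],
    [-1,-0.032,-0.003,-0.002,0],
    [-1,-0.032,-0.004,0,0],
    [-1,-0.003,-0.02,0,0],
    [-1,-0.003,-0.03,0,0],
    [-1,0,0,0,0],
    [-1,0,0,0,0]
  ]
}}

```text
t: 7.35
eef_pos: [0.5502, -0.2087, 0.3699]
eef_rot: [2.166, -2.273, -0.004]
ft_force: [-0.1, 0.6, -1.6]
grip_width: 0.0099
gripper_force: 40.0
```

```bash
python3 - <<'E'
from h import *
snap('side','side1'); snap('wrist','w5'); print(arm.state()['grip_width']);tab('w5','yellow',(.54,-.21),zr=(.2,.24)); go([.6254,-.2124,.371],177.25)
a=cv2.imread('pics/w5.png'); b=cv2.imread('pics/side1.png'); cv2.imwrite('pics/c1.png',np.hstack([cv2.resize(a[60:],(400,262)),cv2.resize(b[100:400,200:500],(400,262))]))
# rail from wrist depth
im,W,H=cloud('w5'); m=(W[...,2]>.14)&(W[...,2]<.158)&(abs(W[...,0]-.626)<.03)&(W[...,1]>-.31)
p=W[m]; k=np.polyfit(p[:,1],p[:,0],1); print(len(p),k,p.min(0),p.max(0),np.polyval(k,-.2124))
E
```

```text
0.009889259180215066
w5 yellow n 681 c 0.5490 -0.2092 size 0.0243 0.0100 carrier yaw -3.2 ztop 0.2249
t 7.5 pos [ 0.5495 -0.2091  0.3706] yaw 177.3 tilt -1.0000 twist 0.0 shift after [-0.0003 -0.076  -0.0005]
5587 [0.04044708 0.63241521] [ 0.61333765 -0.30998395  0.14007228] [ 0.63078399 -0.20481298  0.15265658] 0.6238242464634424
```

View pics/c1.png

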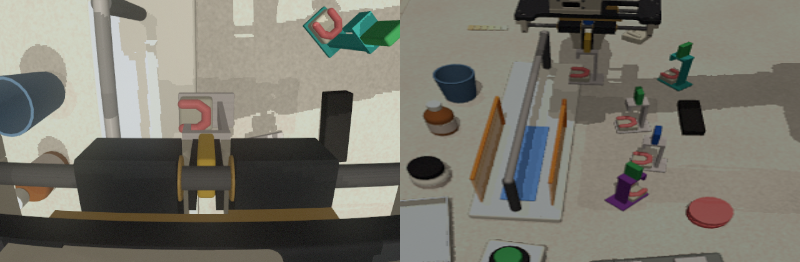

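The carrier hangs upright in the grip (wrist crop at (205,165)), with the rail to its left. I'll hook it on.

Request:
{"method": "carry_out", "body": {
  "motion": [
    [-1,0,-0.025,0,0],
    [-1,0,-0.025,0,0],
    [-1,0,-0.025,0,0],
    [-1,0,0,0,0],
    [-1,0,0,0.012,0],
    [-1,0,0,0.01,0],
    [-1,0,0,0,0]
  ]
}}

```text
t: 8.15
eef_pos: [0.6235, -0.2124, 0.3473]
eef_rot: [2.167, -2.272, -0.005]
ft_force: [-0.2, 0.2, -1.9]
grip_width: 0.01
gripper_force: 40.0
```

```bash
python3 - <<'E'
from h import *
snap('wrist','w6'); snap('side','side2'); print(arm.state()['grip_width']);tab('w6','yellow',(.625,-.21),zr=(.18,.22)); go([.6254,-.2124,.342],177.25)
a=cv2.imread('pics/w6.png'); b=cv2.imread('pics/side2.png'); cv2.imwrite('pics/c2.png',np.hstack([cv2.resize(a[60:],(400,262)),cv2.resize(b[130:250,230:390],(400,300))[:262]]))
E
```

```text
0.009959748386456998
w6 yellow n 684 c 0.6227 -0.2126 size 0.0239 0.0100 carrier yaw -3.3 ztop 0.2023
t 8.2 pos [ 0.6245 -0.2126  0.3493] yaw 177.3 tilt -1.0000 twist 0.1 shift after [-0.0002 -0.0009  0.0073]
```

View pics/c2.png

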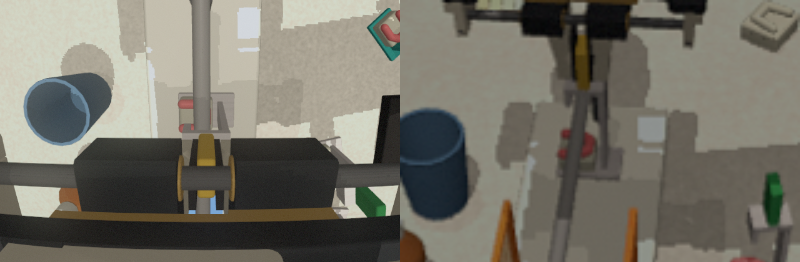

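Hooked: the rail runs through the saddle (right crop, (580,95)) with no contact force. Sliding in.

Request:
{"method": "carry_out", "body": {
  "motion": [
    [-1,-0.035,-0.001,0,0],
    [-1,-0.04,0,0,0],
    [-1,-0.04,0,0,0],
    [-1,-0.04,0,0,0],
    [-1,-0.04,0,0,0],
    [-1,-0.04,0,0,0],
    [-1,-0.03,0,0,0],
    [-1,-0.013,0,0,0]
  ]
}}

```text
t: 9.05
eef_pos: [0.6389, 0.0678, 0.3504]
eef_rot: [-2.171, 2.269, -0.001]
ft_force: [-0.7, -0.6, -0.8]
grip_width: 0.0095
gripper_force: 40.0
```

```bash
python3 - <<'E'
from h import *
snap('wrist','w7'); s=arm.state(); print(s['grip_width'],s['ft_force']);tab('w7','yellow',(.638,.065),zr=(.18,.22)); 
m=np.array([.6302,-.1125]); e=np.array([.048,.9988]); X=m+e*.178; go([X[0],X[1],.342],177.25)
im,W,H=cloud('w7'); q=W[(W[...,2]>.14)&(W[...,2]<.156)&(abs(W[...,0]-.63)<.03)&(W[...,1]>-.3)&(W[...,1]<.03)]; k=np.polyfit(q[:,1],q[:,0],1);print(len(q),k,np.polyval(k,[-.2,.06]))
E
```

```text
0.009901143788697253 [ 0.24472757  1.03589789 -1.17869159]
w7 yellow n 684 c 0.6391 0.0675 size 0.0243 0.0100 carrier yaw -1.9 ztop 0.2050
t 9.1 pos [0.6391 0.0683 0.3503] yaw 177.5 tilt -1.0000 twist 0.2 shift after [0.0031 0.0002 0.0083]
5865 [0.03968907 0.63480854] [0.62687073 0.63718989]
```

Request:
{"method": "carry_out", "body": {
  "motion": [
    [-1,0.003,0.001,0.004,0],
    [-1,0,0,0.0045,0],
    [-1,0,0,0,0],
    [-0.4,0,0,0,0],
    [-0.4,0,0,0,0],
    [-0.4,0,0,0,0],
    [-0.4,0,0,0,0]
  ]
}}

```text
t: 9.8
eef_pos: [0.6379, 0.0618, 0.341]
eef_rot: [2.169, -2.273, -0.0]
ft_force: [-0.0, 0.6, 0.7]
grip_width: 0.0257
gripper_force: 0.0
```

Request:
{"method": "carry_out", "body": {
  "motion": [
    [-0.2,0,0,-0.03,0],
    [-0.2,0,0,-0.04,0],
    [0,0,0,0,0],
    [0,0,0,0,0]
  ]
}}

```text
t: 10.2
eef_pos: [0.638, 0.0622, 0.4123]
eef_rot: [-2.168, 2.271, -0.001]
ft_force: [-0.3, 0.0, -0.6]
grip_width: 0.0424
gripper_force: 0.0
```

```bash
python3 - <<'E'
from h import *
snap('wrist','w8'); snap('top','top4'); snap('side','side3');tab('w8','yellow',(.638,.065),zr=(.17,.22)); 
for f in ('w8','top4','side3'): tab(f,'green',(.47,-.124),sat=80);tab(f,'blue',(.45,-.02),sat=80)
go([.4705,-.1255,.40],187.5)
E
```

```text
w8 yellow n 889 c 0.6387 0.0608 size 0.0238 0.0094 carrier yaw -2.4 ztop 0.1971
w8 green few 0
w8 blue n 472 c 0.4528 -0.0186 size 0.0094 0.0234 carrier yaw 4.6 ztop 0.1409
top4 green n 35 c 0.4711 -0.1272 size 0.0090 0.0221 carrier yaw 7.8 ztop 0.1437
top4 blue n 27 c 0.4503 -0.0191 size 0.0199 0.0081 carrier yaw -0.6 ztop 0.1441
side3 green few 0
side3 blue n 52 c 0.4506 -0.0168 size 0.0227 0.0089 carrier yaw -3.5 ztop 0.1416
t 10.3 pos [0.6376 0.0622 0.4099] yaw 177.3 tilt -1.0000 twist -10.2 shift after [0.1643 0.1901 0.0103]
```

Yellow hangs correctly. Next is green.

Request:
{"method": "carry_out", "body": {
  "motion": [
    [0,0,0,0,-5],
    [0,0,0,0,-5.2],
    [0,0.033,0.038,0,0],
    [0,0.033,0.038,0,0],
    [0,0.033,0.038,0,0],
    [0,0.033,0.038,0,0],
    [0,0.032,0.038,0,0],
    [0,0,0,0.01,0]
  ]
}}

```text
t: 11.15
eef_pos: [0.4684, -0.1272, 0.4017]
eef_rot: [-2.36, 2.074, -0.001]
ft_force: [1.2, 0.3, 0.8]
grip_width: 0.0441
gripper_force: 0.0
```

Request:
{"method": "carry_out", "body": {
  "motion": [
    [0,0,0,0,0],
    [0,0,0,0,0]
  ]
}}

```text
t: 11.35
eef_pos: [0.4723, -0.1241, 0.4008]
eef_rot: [2.362, -2.07, -0.001]
ft_force: [-0.6, 0.2, -0.3]
grip_width: 0.0437
gripper_force: 0.0
```

```bash
python3 - <<'E'
from h import *
snap('wrist','w9'); tab('w9','green',(.47,-.125)); go([.4705,-.1255,.285],187.5)
E
```

```text
w9 green few 0
t 11.4 pos [ 0.4726 -0.1239  0.401 ] yaw -172.4 tilt -1.0000 twist 0.1 shift after [0.0013 0.0022 0.116 ]
```

```bash
python3 - <<'E'
from h import *
im,W,H=cloud('w9'); 
m=(W[...,2]>.12)&(W[...,2]<.15)&(np.hypot(W[...,0]-.47,W[...,1]+.125)<.08); print(m.sum(), np.nanmean(W[m],0), np.median(H[m],0))
a=cv2.imread('pics/w9.png'); b=cv2.imread('pics/top4.png'); cv2.imwrite('pics/c3.png',np.hstack([cv2.resize(a,(400,300)),cv2.resize(b[190:340,230:430],(400,300))]))
E
```

```text
764 [ 0.47032418 -0.12863182  0.13755648] [ 60.  95. 108.]
```

View pics/c3.png

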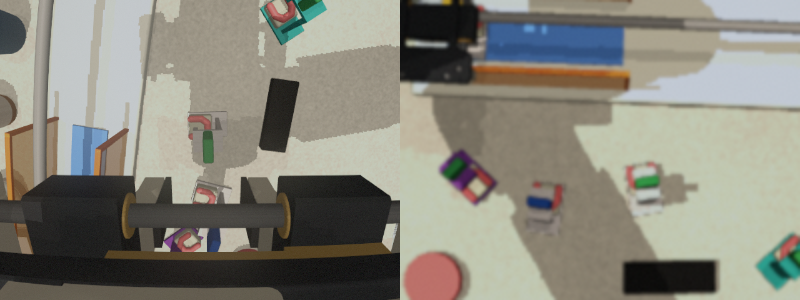

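The green-tab white carrier is at (208,145) in the left crop, with blue behind it at (213,190). It only needs a lower saturation limit.

```bash
python3 - <<'E'
from h import *
tab('w9','green',(.47,-.125),sat=60); go([.4705,-.1265,.285],187.5)
E
```

```text
w9 green n 624 c 0.4701 -0.1270 size 0.0096 0.0232 carrier yaw 9.3 ztop 0.1412
t 11.4 pos [ 0.4726 -0.1239  0.401 ] yaw -172.4 tilt -1.0000 twist 0.1 shift after [0.0023 0.0024 0.116 ]
```

Request:
{"method": "carry_out", "body": {
  "motion": [
    [0,0.0027,0.003,0,-1.7],
    [0,0,0,0.04,0],
    [0,0,0,0.04,0],
    [0,0,0,0.036,0],
    [-1,0,0,0,0],
    [-1,0,0,0,0],
    [-1,0,0,0,0],
    [-1,0,0,0,0]
  ]
}}

```text
t: 12.2
eef_pos: [0.4703, -0.1272, 0.287]
eef_rot: [-2.392, 2.033, -0.004]
ft_force: [-0.8, 0.2, 0.7]
grip_width: 0.0172
gripper_force: 0.0
```

Request:
{"method": "carry_out", "body": {
  "motion": [
    [-1,0,0,0,0],
    [-1,0,0,0,0],
    [-1,0,0,0,0],
    [-1,0,0,0,0]
  ]
}}

```text
t: 12.6
eef_pos: [0.4699, -0.1273, 0.2865]
eef_rot: [-2.392, 2.034, -0.003]
ft_force: [-0.5, 1.4, 6.9]
grip_width: 0.0098
gripper_force: 40.0
```

Request:
{"method": "carry_out", "body": {
  "motion": [
    [-1,0,0,-0.02,0],
    [-1,0,0,-0.03,0],
    [-1,0,0,-0.035,0],
    [-1,0,0,0,6],
    [-1,0,0,0,6],
    [-1,0,0,0,0]
  ]
}}

```text
t: 13.2
eef_pos: [0.4689, -0.1274, 0.3705]
eef_rot: [-2.165, 2.276, -0.0]
ft_force: [-0.2, -1.1, -2.1]
grip_width: 0.0093
gripper_force: 40.0
```

```bash
python3 - <<'E'
from h import *
snap('wrist','w10'); print(arm.state()['grip_width']);tab('w10','green',(.47,-.127),zr=(.2,.24),sat=60); go([.55,-.2124,.371],177.25);go([.6254,-.2124,.371],177.25)
E
```

```text
0.009977487945253362
w10 green n 677 c 0.4690 -0.1273 size 0.0241 0.0100 carrier yaw -2.2 ztop 0.2247
t 13.2 pos [ 0.469  -0.1274  0.3703] yaw 177.4 tilt -1.0000 twist 0.1 shift after [ 0.081  -0.085  -0.0008]
t 13.2 pos [ 0.469  -0.1274  0.3703] yaw 177.4 tilt -1.0000 twist 0.1 shift after [ 0.0774 -0.1603 -0.0008]
```

Request:
{"method": "carry_out", "body": {
  "motion": [
    [-1,0.04,0,0,0],
    [-1,0.037,0,0,0],
    [-1,0,-0.04,0,0],
    [-1,0,-0.04,0,0],
    [-1,0,-0.04,0,0],
    [-1,0,-0.04,0,0],
    [-1,0,0,0,0],
    [-1,0,0,0,0]
  ]
}}

```text
t: 14.05
eef_pos: [0.6257, -0.212, 0.3684]
eef_rot: [2.169, -2.271, -0.004]
ft_force: [0.3, 0.8, -1.8]
grip_width: 0.0098
gripper_force: 40.0
```

```bash
python3 - <<'E'
from h import *
snap('wrist','w11'); s=arm.state();print(s['grip_width'],s['ft_force']);tab('w11','green',(.625,-.21),zr=(.19,.24),sat=60); go([.6258,-.2124,.350],177.25)
E
```

```text
0.010183513180188999 [-0.42157826  0.32813243 -0.99807862]
w11 green n 672 c 0.6251 -0.2116 size 0.0242 0.0100 carrier yaw -3.3 ztop 0.2225
t 14.1 pos [ 0.625  -0.2119  0.3692] yaw 177.3 tilt -1.0000 twist 0.1 shift after [ 0.0004 -0.0008  0.0192]
```

Request:
{"method": "carry_out", "body": {
  "motion": [
    [-1,0,-0.0005,0.01,0],
    [-1,0,0,0.009,0],
    [-1,-0.035,0,0,0],
    [-1,-0.04,0,0,0],
    [-1,-0.04,0,0,0],
    [-1,-0.04,0,0,0],
    [-1,-0.04,0,0,0],
    [-1,-0.02,0,0,0]
  ]
}}

```text
t: 14.9
eef_pos: [0.6355, 0.0054, 0.351]
eef_rot: [-2.169, 2.271, 0.0]
ft_force: [1.5, -0.8, -1.4]
grip_width: 0.0101
gripper_force: 40.0
```

```bash
python3 - <<'E'
from h import *
snap('wrist','w12'); s=arm.state();print(s['grip_width'],s['ft_force']);tab('w12','green',(.635,.0),zr=(.18,.24),sat=60); go([.6355,.0025,.342],177.25)
E
```

```text
0.009863713264410939 [ 0.4188462   1.30228487 -1.05230942]
w12 green n 669 c 0.6355 0.0056 size 0.0244 0.0100 carrier yaw -2.0 ztop 0.2052
t 14.9 pos [0.6357 0.0069 0.3509] yaw 177.4 tilt -1.0000 twist 0.2 shift after [0.0045 0.     0.0089]
```

Request:
{"method": "carry_out", "body": {
  "motion": [
    [-1,0.004,0,0.004,0],
    [-1,0,0,0.005,0],
    [-1,0,0,0,0],
    [-0.4,0,0,0,0],
    [-0.4,0,0,0,0],
    [-0.4,0,0,0,0],
    [-0.4,0,0,0,0]
  ]
}}

```text
t: 15.65
eef_pos: [0.636, -0.0016, 0.3419]
eef_rot: [2.167, -2.275, -0.0]
ft_force: [0.2, 1.1, 0.9]
grip_width: 0.0263
gripper_force: 0.0
```

Request:
{"method": "carry_out", "body": {
  "motion": [
    [-0.2,0,0,-0.03,0],
    [-0.2,0,0,-0.04,0],
    [0,0,0,0,0],
    [0,0,0,0,0]
  ]
}}

```text
t: 16.05
eef_pos: [0.6361, -0.0013, 0.4133]
eef_rot: [-2.166, 2.273, -0.002]
ft_force: [0.4, 0.4, -0.4]
grip_width: 0.0422
gripper_force: 0.0
```

```bash
python3 - <<'E'
from h import *
snap('wrist','w13'); snap('top','top5');tab('w13','green',(.636,.0),zr=(.17,.22),sat=60);tab('top5','blue',(.45,-.02),sat=80);tab('w13','blue',(.45,-.02),sat=80)
go([.4505,-.019,.40],177.3)
E
```

```text
w13 green n 864 c 0.6365 -0.0018 size 0.0235 0.0093 carrier yaw -3.0 ztop 0.1968
top5 blue n 16 c 0.4504 -0.0191 size 0.0198 0.0079 carrier yaw -0.2 ztop 0.1460
w13 blue n 549 c 0.4500 -0.0191 size 0.0235 0.0107 carrier yaw -6.6 ztop 0.1419
t 16.1 pos [ 0.6357 -0.0013  0.4113] yaw 177.2 tilt -1.0000 twist -0.1 shift after [0.0264 0.1842 0.0115]
```

Green hangs correctly. Next is blue.

Request:
{"method": "carry_out", "body": {
  "motion": [
    [0,0.005,0.037,0,0],
    [0,0.005,0.037,0,0],
    [0,0.005,0.037,0,0],
    [0,0.005,0.037,0,0],
    [0,0.006,0.037,0,0],
    [0,0,0,0.01,4],
    [0,0,0,0,0],
    [0,0,0,0,0]
  ]
}}

```text
t: 16.95
eef_pos: [0.4503, -0.0183, 0.4018]
eef_rot: [2.088, -2.346, -0.0]
ft_force: [-0.3, 0.1, 0.1]
grip_width: 0.0443
gripper_force: 0.0
```

```bash
python3 - <<'E'
from h import *
snap('wrist','w14');tab('w14','blue',(.45,-.02),sat=80)
go([.4502,-.0191,.285],173.2)
E
```

```text
w14 blue n 569 c 0.4492 -0.0190 size 0.0226 0.0089 carrier yaw -6.8 ztop 0.1417
t 17.0 pos [ 0.4506 -0.0182  0.4019] yaw 173.3 tilt -1.0000 twist 0.1 shift after [0.0009 0.0002 0.1169]
```

Request:
{"method": "carry_out", "body": {
  "motion": [
    [0,0.0008,0.001,0,0],
    [0,0,0,0.04,0],
    [0,0,0,0.04,0],
    [0,0,0,0.037,0],
    [-1,0,0,0,0],
    [-1,0,0,0,0],
    [-1,0,0,0,0],
    [-1,0,0,0,0]
  ]
}}

```text
t: 17.8
eef_pos: [0.4498, -0.0187, 0.2869]
eef_rot: [-2.085, 2.346, -0.002]
ft_force: [-0.4, 0.0, -0.4]
grip_width: 0.0173
gripper_force: 0.0
```

Request:
{"method": "carry_out", "body": {
  "motion": [
    [-1,0,0,0,0],
    [-1,0,0,0,0],
    [-1,0,0,0,0],
    [-1,0,0,0,0]
  ]
}}

```text
t: 18.2
eef_pos: [0.4494, -0.0189, 0.2865]
eef_rot: [-2.086, 2.346, -0.002]
ft_force: [-1.9, 0.3, 8.4]
grip_width: 0.0098
gripper_force: 40.0
```

Request:
{"method": "carry_out", "body": {
  "motion": [
    [-1,0,0,-0.02,0],
    [-1,0,0,-0.03,0],
    [-1,0,0,-0.035,0],
    [-1,0,0,0,-4],
    [-1,0,0,0,0]
  ]
}}

```text
t: 18.7
eef_pos: [0.4488, -0.019, 0.3712]
eef_rot: [-2.167, 2.271, -0.001]
ft_force: [-0.5, -0.1, -2.0]
grip_width: 0.0099
gripper_force: 40.0
```

```bash
python3 - <<'E'
from h import *
snap('wrist','w15'); print(arm.state()['grip_width']);tab('w15','blue',(.45,-.02),zr=(.2,.24),sat=60); go([.6258,-.2124,.371],177.25)
E
```

```text
0.009780115469832365
w15 blue n 670 c 0.4489 -0.0191 size 0.0239 0.0100 carrier yaw -3.2 ztop 0.2258
t 18.8 pos [ 0.4485 -0.0191  0.3703] yaw 177.2 tilt -1.0000 twist -0.1 shift after [ 0.1846 -0.1864 -0.0008]
```

Request:
{"method": "carry_out", "body": {
  "motion": [
    [-1,0.037,0,0,0],
    [-1,0.037,0,0,0],
    [-1,0.037,0,0,0],
    [-1,0.037,0,0,0],
    [-1,0.036,0,0,0],
    [-1,0,-0.03,0,0],
    [-1,0,-0.03,0,0],
    [-1,0,0,0,0]
  ]
}}

```text
t: 19.55
eef_pos: [0.5025, -0.2062, 0.3685]
eef_rot: [2.164, -2.276, -0.002]
ft_force: [-1.2, 0.2, -1.7]
grip_width: 0.0099
gripper_force: 40.0
```

Request:
{"method": "carry_out", "body": {
  "motion": [
    [-1,0,-0.032,0,0],
    [-1,0,-0.032,0,0],
    [-1,0,-0.032,0,0],
    [-1,0,-0.03,0,0],
    [-1,0,0,0,0],
    [-1,0,0,0,0]
  ]
}}

```text
t: 20.15
eef_pos: [0.6257, -0.2115, 0.3681]
eef_rot: [2.165, -2.274, -0.005]
ft_force: [-0.5, -1.0, -2.5]
grip_width: 0.0097
gripper_force: 40.0
```

```bash
python3 - <<'E'
from h import *
snap('wrist','w16'); s=arm.state();print(s['grip_width'],s['ft_force']);tab('w16','blue',(.625,-.21),zr=(.18,.24),sat=60); go([.6258,-.2124,.350],177.25)
E
```

```text
0.009689986226906862 [ 0.00965896  0.40189596 -1.02026916]
w16 blue n 695 c 0.6238 -0.2116 size 0.0243 0.0135 carrier yaw -0.4 ztop 0.2357
t 20.2 pos [ 0.6252 -0.2115  0.3687] yaw 177.2 tilt -1.0000 twist -0.1 shift after [ 0.0009 -0.0007  0.0187]
```

```bash
python3 - <<'E'
from h import *
for f,c in (('w16',(.6252,-.2115)),('w15',(.4485,-.019))):
    im,W,H=cloud(f); m=(abs(H[...,0].astype(int)-112)<13)&(H[...,1]>60)&(np.hypot(W[...,0]-c[0],W[...,1]-c[1])<.03)&(W[...,2]>.17)&(W[...,2]<.25)
    print(m.sum(),np.percentile(W[m],[2,25,50,75,90,95,99],axis=0).round(4)[:,2])
cv2.imwrite('pics/c4.png',cv2.imread('pics/w16.png')[120:420,150:500])
E
```

```text
1673 [0.1843 0.2001 0.2134 0.2201 0.2209 0.2212 0.2287]
1633 [0.1879 0.2033 0.2163 0.2233 0.224  0.2244 0.2248]
```

View pics/c4.png

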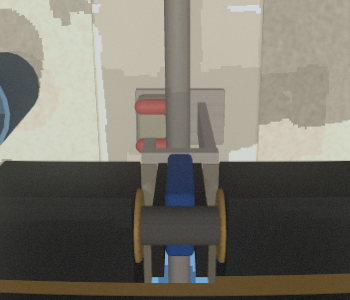

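The carrier is well held and centred over the rail, at (180,200) in the crop. The outlier came from the blue strip behind it. Lower and slide.

Request:
{"method": "carry_out", "body": {
  "motion": [
    [-1,0,-0.0005,0.009,0],
    [-1,0,0,0.008,0],
    [-1,-0.035,0,0,0],
    [-1,-0.04,0,0,0],
    [-1,-0.04,0,0,0],
    [-1,-0.025,0,0,0],
    [-1,-0.009,0,0,0],
    [-1,0,0,0,0]
  ]
}}

```text
t: 21.0
eef_pos: [0.6331, -0.0619, 0.3529]
eef_rot: [2.169, -2.272, -0.0]
ft_force: [-0.1, 0.1, -1.6]
grip_width: 0.0095
gripper_force: 40.0
```

```bash
python3 - <<'E'
from h import *
s=arm.state();print(s['grip_width'],s['ft_force']); go([.6328,-.0605,.342],177.25)
E
```

```text
0.009479588957884883 [-0.11190691  0.09484103 -1.63689834]
t 21.0 pos [ 0.6331 -0.0619  0.3529] yaw 177.3 tilt -1.0000 twist 0.1 shift after [-0.0014  0.0004  0.0109]
```

Request:
{"method": "carry_out", "body": {
  "motion": [
    [-1,-0.001,0,0.005,0],
    [-1,0,0,0.0045,0],
    [-1,0,0,0,0],
    [-0.4,0,0,0,0],
    [-0.4,0,0,0,0],
    [-0.4,0,0,0,0],
    [-0.4,0,0,0,0]
  ]
}}

```text
t: 21.7
eef_pos: [0.6336, -0.062, 0.3438]
eef_rot: [-2.167, 2.274, -0.0]
ft_force: [0.4, -0.1, 0.2]
grip_width: 0.0257
gripper_force: 0.0
```

Request:
{"method": "carry_out", "body": {
  "motion": [
    [-0.2,0,0,-0.03,0],
    [-0.2,0,0,-0.04,0],
    [0,0,0,0,0],
    [0,0,0,0,0]
  ]
}}

```text
t: 22.1
eef_pos: [0.6337, -0.0619, 0.415]
eef_rot: [-2.166, 2.272, -0.002]
ft_force: [-0.3, 0.3, -1.3]
grip_width: 0.0423
gripper_force: 0.0
```

```bash
python3 - <<'E'
from h import *
snap('wrist','w17');snap('side','side4');snap('top','top6')
tab('w17','blue',(.633,-.06),zr=(.17,.22)); tab('side4','green',(.636,-.002),zr=(.17,.22));tab('side4','yellow',(.638,.06),zr=(.17,.22))
z=cv2.imread('pics/side4.png'); cv2.imwrite('pics/c5.png',cv2.resize(z[120:360,200:520],(800,600)))
# faders and marks from top0 (unobstructed)
im,W,H=cloud('top0')
R=(W[...,1]>.17)&(W[...,1]<.42)&(W[...,0]>.33)&(W[...,0]<.58)
ym=R&(abs(H[...,0].astype(int)-26)<8)&(H[...,1]>120)
n,l,st,c=cv2.connectedComponentsWithStats(ym.astype(np.uint8))
for i in range(1,n):
    if st[i,4]>3: print('mark',st[i],c[i],atz('top0',*c[i],.04))
tp=R&(W[...,2]>.078)&(W[...,2]<.092)
n,l,st,c=cv2.connectedComponentsWithStats(tp.astype(np.uint8))
for i in range(1,n):
    if st[i,4]>10: print('grip',st[i],c[i],np.median(W[l==i],0),cv2.minAreaRect(W[l==i][:,:2].astype(np.float32)))
b=R&(W[...,2]>.025)&(W[...,2]<.036); print('console',cv2.minAreaRect(W[b][:,:2].astype(np.float32)))
h=R&(W[...,2]>.040)&(W[...,2]<.048)
n,l,st,c=cv2.connectedComponentsWithStats(h.astype(np.uint8))
for i in range(1,n):
    if st[i,4]>50: print('track',st[i],cv2.minAreaRect(W[l==i][:,:2].astype(np.float32)))
E
```

```text
w17 blue n 730 c 0.6340 -0.0631 size 0.0227 0.0085 carrier yaw -2.6 ztop 0.1968
side4 green n 56 c 0.6361 0.0007 size 0.0222 0.0084 carrier yaw -4.8 ztop 0.1979
side4 yellow n 69 c 0.6385 0.0620 size 0.0236 0.0090 carrier yaw -1.8 ztop 0.1977
mark [172 261   4   7  24] [173.41666667 263.75      ] [0.51556508 0.26136812 0.04      ]
mark [161 299   4   7  23] [162.34782609 302.34782609] [0.43179292 0.28325243 0.04      ]
grip [128 275  10  13 109] [132.11009174 280.68807339] [0.47560828 0.33618977 0.08368112] ((0.4756167232990265, 0.3363986313343048), (0.020739590749144554, 0.025317782536149025), 89.7860107421875)
grip [166 307  11  14 126] [170.61904762 313.28571429] [0.40827439 0.25254631 0.08312149] ((0.40766194462776184, 0.25290608406066895), (0.02734149619936943, 0.020920341834425926), 4.944960117340088)
console ((0.44259408116340637, 0.2866247296333313), (0.16921871900558472, 0.17034077644348145), 7.874929904937744)
track [123 266  71  27 950] ((0.4814143478870392, 0.29321494698524475), (0.04048030078411102, 0.15254580974578857), 7.846349716186523)
track [128 303  71  27 966] ((0.4073347747325897, 0.28212499618530273), (0.04671190679073334, 0.15183553099632263), 8.227970123291016)
```

View pics/c5.png

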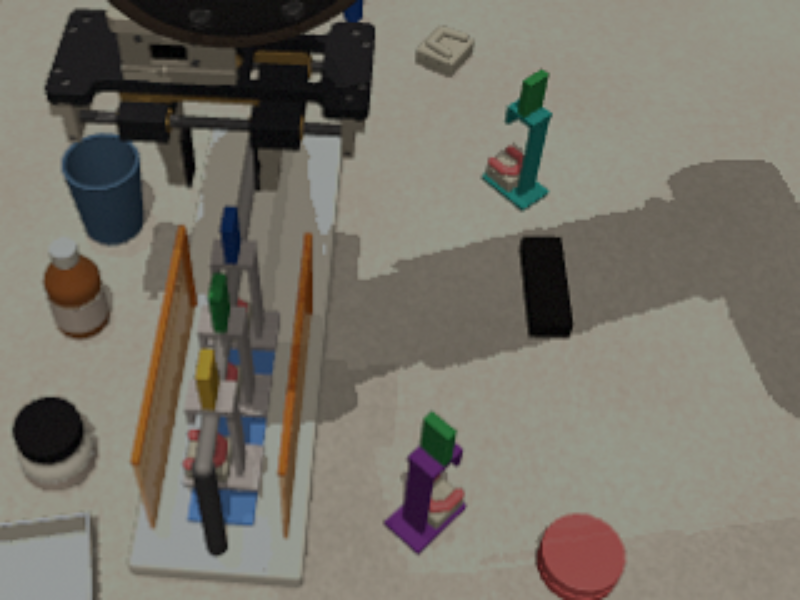

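All three hang between the shields: yellow (205,380), green (218,305), blue (230,235). Now the faders. The console sits at about (0.443, 0.287) with a yaw of 7.9°. Moving over power.

```bash
python3 - <<'E'
from h import *
go([.408,.253,.40],187.9)
E
```

```text
t 22.2 pos [ 0.6333 -0.0619  0.4126] yaw 177.2 tilt -1.0000 twist -10.7 shift after [-0.3429  0.1798  0.013 ]
```

Request:
{"method": "carry_out", "body": {
  "motion": [
    [0.2,0,0,0,-5.3],
    [0.2,0,0,0,-5.4],
    [0.2,-0.04,0.022,0,0],
    [0.2,-0.04,0.022,0,0],
    [0.2,-0.04,0.022,0,0],
    [0.2,-0.04,0.022,0,0],
    [0.2,-0.04,0.022,0,0],
    [0.2,-0.04,0.022,0,0]
  ]
}}

```text
t: 23.05
eef_pos: [0.4683, 0.1585, 0.4128]
eef_rot: [2.369, -2.062, -0.0]
ft_force: [1.2, 0.3, 0.2]
grip_width: 0.0527
gripper_force: 0.0
```

Request:
{"method": "carry_out", "body": {
  "motion": [
    [0.2,-0.025,0.012,0,0],
    [0.2,0,0,0,0],
    [0.2,0,0,0,0]
  ]
}}

```text
t: 23.35
eef_pos: [0.4539, 0.1811, 0.4131]
eef_rot: [2.371, -2.059, -0.0]
ft_force: [0.2, -0.2, 0.3]
grip_width: 0.0526
gripper_force: 0.0
```

```bash
cat >> h.py <<'E'
th=np.radians(7.9); CX=np.array([np.cos(th),np.sin(th)]); CY=np.array([-np.sin(th),np.cos(th)]); C0=np.array([.4426,.2866])
def con(p): d=np.array(p)[:2]-C0; return (d@CX).round(4),(d@CY).round(4)
def faders(f):
    im,W,H=cloud(f)
    R=(abs((W[...,:2]-C0)@CX)<.085)&(abs((W[...,:2]-C0)@CY)<.085)
    ym=R&(abs(H[...,0].astype(int)-26)<8)&(H[...,1]>110)&(W[...,2]>.025)&(W[...,2]<.045)
    n,l,st,c=cv2.connectedComponentsWithStats(ym.astype(np.uint8))
    for i in range(1,n):
        if st[i,4]>12:
            top=W[(l==i)&(W[...,2]>.036)]; print('mark',st[i],con(np.median(W[l==i],0)),con((top.min(0)+top.max(0))/2) if len(top) else '')
    tp=R&(W[...,2]>.0805)&(W[...,2]<.088)
    n,l,st,c=cv2.connectedComponentsWithStats(tp.astype(np.uint8))
    for i in range(1,n):
        if st[i,4]>40: r=cv2.minAreaRect(W[l==i][:,:2].astype(np.float32)); print('grip',st[i],con(r[0]),'size',np.round(r[1],4),'ang',round(r[2],1),'world',np.round(r[0],4))
E
python3 - <<'E'
from h import *
snap('wrist','w18'); faders('w18'); go([.408,.253,.227],187.9)
E
```

```text
mark [244 282  11   5  16] (np.float64(0.0662), np.float64(-0.0346)) (np.float64(0.0646), np.float64(-0.0343))
mark [332 315  17   9 151] (np.float64(-0.0139), np.float64(-0.0019)) (np.float64(-0.0141), np.float64(-0.0006))
grip [360 303  35  22 690] (np.float64(-0.0422), np.float64(-0.0283)) size [0.0273 0.0179] ang 9.5 world [0.4047 0.2528]
grip [264 381  33  21 596] (np.float64(0.0377), np.float64(0.0453)) size [0.0267 0.0203] ang 10.8 world [0.4737 0.3366]
t 23.4 pos [0.4543 0.1806 0.4131] yaw -172.0 tilt -1.0000 twist 0.1 shift after [-0.0782  0.0358  0.1861]
```

View pics/w18.png

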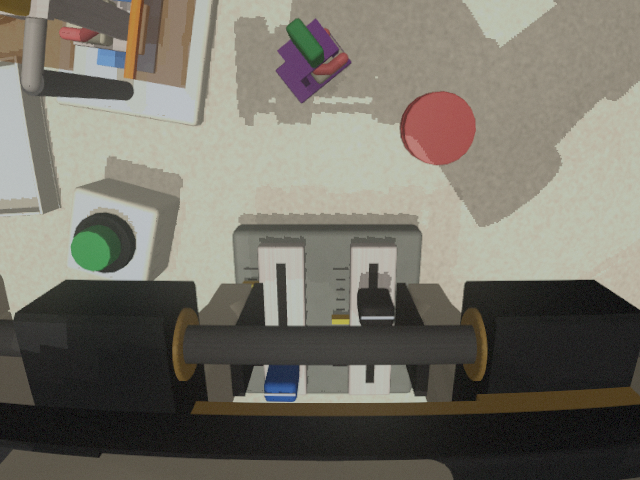

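The view shows the black power grip at (376,305), its yellow tab at (341,320), the blue timer grip at (282,380), and the start plunger at (97,248). Going down on power.

```bash
python3 - <<'E'
from h import *
go([.4055,.2528,.227],187.9)
E
```

```text
t 23.4 pos [0.4543 0.1806 0.4131] yaw -172.0 tilt -1.0000 twist 0.1 shift after [-0.0783  0.0383  0.1861]
```

Request:
{"method": "carry_out", "body": {
  "motion": [
    [0.2,-0.02,0.01,0,0],
    [0.2,-0.02,0.01,0,0],
    [0.2,-0.02,0.01,0,0],
    [0.2,-0.018,0.008,0.03,0],
    [0.2,0,0,0.03,0],
    [0.2,0,0,0.03,0],
    [0.2,0,0,0,0],
    [0.2,0,0,0,0]
  ],
  "force": 10
}}

```text
t: 24.2
eef_pos: [0.4067, 0.2522, 0.3238]
eef_rot: [2.368, -2.062, 0.001]
ft_force: [-0.3, 0.2, 0.8]
grip_width: 0.0528
gripper_force: 0.0
```

```bash
python3 - <<'E'
from h import *
snap('wrist','w19'); faders('w19'); go([.4055,.2528,.227],187.9)
E
```

```text
mark [152 224  23  11 211] (np.float64(0.0664), np.float64(-0.0338)) (np.float64(0.0668), np.float64(-0.0331))
mark [277 271  24  12 284] (np.float64(-0.0139), np.float64(-0.0012)) (np.float64(-0.0138), np.float64(0.0))
grip [ 306  243   51   35 1612] (np.float64(-0.0417), np.float64(-0.0272)) size [0.0275 0.0192] ang 6.9 world [0.405  0.2539]
t 24.2 pos [0.4068 0.2526 0.3247] yaw -172.1 tilt -1.0000 twist 0.0 shift after [-0.0004  0.0014  0.0977]
```

Request:
{"method": "carry_out", "body": {
  "motion": [
    [0.2,-0.001,0.0015,0.04,0],
    [0.2,0,0,0.035,0],
    [0.2,0,0,0.022,0],
    [0.2,0,0,0,0],
    [-0.6,0,0,0,0],
    [-0.6,0,0,0,0],
    [-0.6,0,0,0,0],
    [-0.6,0,0,0,0]
  ],
  "force": 10
}}

```text
t: 25.05
eef_pos: [0.4048, 0.2539, 0.228]
eef_rot: [-2.368, 2.06, -0.0]
ft_force: [-1.4, -1.3, 3.3]
grip_width: 0.028
gripper_force: 10.0
```

Request:
{"method": "carry_out", "body": {
  "motion": [
    [-0.6,0,0,0,0],
    [-0.6,0,0,0,0]
  ]
}}

```text
t: 25.25
eef_pos: [0.4048, 0.254, 0.228]
eef_rot: [-2.369, 2.06, -0.0]
ft_force: [0.7, -0.6, 8.8]
grip_width: 0.0279
gripper_force: 10.0
```

Request:
{"method": "carry_out", "body": {
  "motion": [
    [-0.6,-0.009,0,0,0],
    [-0.6,-0.009,0,0,0],
    [-0.6,-0.009,0,0,0],
    [-0.6,0,0,0,0],
    [0.2,0,0,0,0],
    [0.2,0,0,0,0],
    [0.2,0,0,0,0],
    [0.2,0,0,0,0]
  ]
}}

```text
t: 26.05
eef_pos: [0.4005, 0.2799, 0.2266]
eef_rot: [2.37, -2.062, 0.0]
ft_force: [-0.1, 0.0, 0.2]
grip_width: 0.0509
gripper_force: 0.0
```

Request:
{"method": "carry_out", "body": {
  "motion": [
    [0.2,0,0,-0.04,0],
    [0.2,0,0,-0.04,0],
    [0.2,0.015,0,-0.03,0],
    [0.2,0.02,0,0,0],
    [0.2,0,0,0,0],
    [0.2,0,0,0,0]
  ]
}}

```text
t: 26.65
eef_pos: [0.4054, 0.2451, 0.3366]
eef_rot: [-2.369, 2.063, 0.0]
ft_force: [-0.3, -0.1, -0.1]
grip_width: 0.0526
gripper_force: 0.0
```

```bash
python3 - <<'E'
from h import *
snap('wrist','w20'); faders('w20'); go([.4747,.3366,.33],187.9)
E
```

```text
mark [158 228  22  11 200] (np.float64(0.0665), np.float64(-0.0338)) (np.float64(0.0661), np.float64(-0.0332))
mark [276 273  23  11 242] (np.float64(-0.0139), np.float64(-0.0013)) (np.float64(-0.0136), np.float64(-0.0002))
grip [ 305  293   47   30 1276] (np.float64(-0.0421), np.float64(0.0006)) size [0.0276 0.0188] ang 7.4 world [0.4008 0.2814]
t 26.7 pos [0.4054 0.2454 0.3364] yaw -172.1 tilt -1.0000 twist 0.0 shift after [-0.0808 -0.0812  0.0063]
```

Request:
{"method": "carry_out", "body": {
  "motion": [
    [0.2,-0.016,-0.016,0,0],
    [0.2,-0.016,-0.016,0,0],
    [0.2,-0.016,-0.016,0,0],
    [0.2,-0.016,-0.016,0,0],
    [0.2,-0.016,-0.016,0,0],
    [0.2,0,0,0,0],
    [0.2,0,0,0,0]
  ]
}}

```text
t: 27.4
eef_pos: [0.4735, 0.3363, 0.3353]
eef_rot: [2.368, -2.06, 0.0]
ft_force: [-0.8, -0.5, -0.7]
grip_width: 0.0526
gripper_force: 0.0
```

```bash
python3 - <<'E'
from h import *
snap('wrist','w21'); faders('w21'); go([.4737,.3366,.229],187.9)
E
```

```text
mark [269 106  26   9 223] (np.float64(0.066), np.float64(-0.033)) (np.float64(0.0661), np.float64(-0.033))
mark [394 159  28   9 235] (np.float64(-0.0133), np.float64(-0.0003)) (np.float64(-0.0139), np.float64(-0.0002))
grip [ 447  157   52   36 1631] (np.float64(-0.0416), np.float64(0.0013)) size [0.0279 0.0195] ang 9.0 world [0.4012 0.2821]
grip [ 303  235   49   33 1485] (np.float64(0.038), np.float64(0.0454)) size [0.0276 0.019 ] ang 7.7 world [0.474  0.3368]
t 27.4 pos [0.4732 0.3358 0.3356] yaw -172.0 tilt -1.0000 twist 0.1 shift after [-0.0008 -0.0007  0.1066]
```

Request:
{"method": "carry_out", "body": {
  "motion": [
    [0.2,-0.001,-0.001,0.04,0],
    [0.2,0,0,0.035,0],
    [0.2,0,0,0.031,0],
    [0.2,0,0,0,0],
    [-0.6,0,0,0,0],
    [-0.6,0,0,0,0],
    [-0.6,0,0,0,0],
    [-0.6,0,0,0,0]
  ]
}}

```text
t: 28.25
eef_pos: [0.4742, 0.337, 0.2322]
eef_rot: [-2.369, 2.061, 0.001]
ft_force: [-1.5, 0.6, 8.5]
grip_width: 0.0283
gripper_force: 10.0
```

Request:
{"method": "carry_out", "body": {
  "motion": [
    [-0.6,0,0,0,0],
    [-0.6,0.02,0,0,0],
    [-0.6,0.02,0,0,0],
    [-0.6,0.02,0,0,0],
    [-0.6,0.019,0,0,0],
    [-0.6,0,0,0,0],
    [-0.6,0,0,0,0]
  ]
}}

```text
t: 28.95
eef_pos: [0.4854, 0.2581, 0.2322]
eef_rot: [-2.369, 2.062, -0.0]
ft_force: [-3.1, -2.4, 8.5]
grip_width: 0.0277
gripper_force: 10.0
```

Request:
{"method": "carry_out", "body": {
  "motion": [
    [0.2,0,0,0,0],
    [0.2,0,0,0,0],
    [0.2,0,0,0,0],
    [0.2,0,0,0,0],
    [0.2,0,0,-0.04,0],
    [0.2,0,0,-0.04,0],
    [0.2,0,0.03,-0.03,0],
    [0.2,0,0,0,0]
  ]
}}

```text
t: 29.75
eef_pos: [0.4547, 0.2546, 0.345]
eef_rot: [-2.366, 2.057, -0.0]
ft_force: [1.5, 0.8, 1.1]
grip_width: 0.0526
gripper_force: 0.0
```

```bash
python3 - <<'E'
from h import *
snap('wrist','w22'); faders('w22'); go([.401,.281,.24],187.9)
cv2.imwrite('pics/c6.png',cv2.resize(cv2.imread('pics/w22.png')[150:390,160:480],(800,600),interpolation=cv2.INTER_CUBIC))
E
```

```text
mark [235 219  23  11 224] (np.float64(0.0661), np.float64(-0.034)) (np.float64(0.0662), np.float64(-0.0332))
mark [350 264  24  11 246] (np.float64(-0.0138), np.float64(-0.0012)) (np.float64(-0.0139), np.float64(0.0001))
grip [ 256  225   48   32 1400] (np.float64(0.0381), np.float64(-0.0347)) size [0.0278 0.0194] ang 8.3 world [0.4851 0.2575]
grip [389 282   9  29 166] (np.float64(-0.0301), np.float64(0.0006)) size [0.0044 0.0181] ang 6.0 world [0.4127 0.283 ]
t 29.8 pos [0.4551 0.2547 0.343 ] yaw -172.0 tilt -1.0000 twist 0.1 shift after [-0.0331  0.0503  0.103 ]
```

View pics/c6.png

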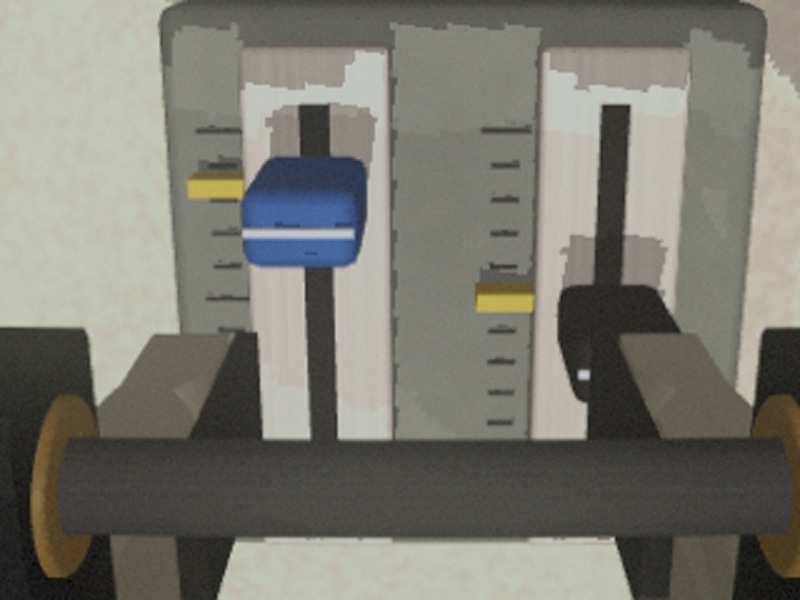

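In the crop the timer's white line is at (298,233) and its tab's top face is at (215,188). The power line is at (584,374) and its tab at (504,301). Comparing them at their true heights:

```bash
python3 - <<'E'
from h import *
f=lambda u,v:(160+u*.4,150+v*.4)
for n,u,v,h in (('timer line',298,233,.0845),('timer tab',215,188,.04),('power line',584,374,.0845),('power tab',504,301,.04)): print(n,con(atz('w22',*f(u,v),h)))
# direct comparisons in other images: white line pixels on grip tops
for im_ in ('w18','w19','w20','w21','w22'):
    im,W,H=cloud(im_)
    for nm,x0 in (('power',-.041),('timer',.038)):
        d=(W[...,:2]-C0); m=(abs(d@CX-x0)<.016)&(abs(d@CY)<.075)&(W[...,2]>.081)&(W[...,2]<.088)&(H[...,1]<50)&(H[...,2]>130)
        if m.sum()>15: print(im_,nm,'line',m.sum(),con(np.median(W[m],0)))
E
```

```text
timer line (np.float64(0.038), np.float64(-0.034))
timer tab (np.float64(0.0661), np.float64(-0.0332))
power line (np.float64(-0.0305), np.float64(0.0016))
power tab (np.float64(-0.0139), np.float64(-0.0005))
w18 power line 81 (np.float64(-0.0442), np.float64(-0.0265))
w18 timer line 69 (np.float64(0.038), np.float64(0.0459))
w19 power line 197 (np.float64(-0.042), np.float64(-0.0265))
w20 power line 172 (np.float64(-0.0416), np.float64(0.0014))
w21 power line 173 (np.float64(-0.0412), np.float64(0.0012))
w21 timer line 194 (np.float64(0.038), np.float64(0.0458))
w22 power line 18 (np.float64(-0.0303), np.float64(0.0016))
w22 timer line 172 (np.float64(0.038), np.float64(-0.0343))
```

Power is about 1.5 mm past its tab and timer about 0.9 mm short. Both are easy to trim, so I'll regrip power first.

```bash
python3 - <<'E'
from h import *
go([.4005,.2805,.229],187.9)
E
```

```text
t 29.8 pos [0.4551 0.2547 0.343 ] yaw -172.0 tilt -1.0000 twist 0.1 shift after [-0.0327  0.0509  0.114 ]
```

Request:
{"method": "carry_out", "body": {
  "motion": [
    [0.2,-0.016,0.025,0,0],
    [0.2,-0.0167,0.0259,0,0],
    [0.2,0,0,0,0],
    [0.2,0,0,0.04,0],
    [0.2,0,0,0.04,0],
    [0.2,0,0,0.033,0],
    [0.2,0,0,0,0],
    [-0.6,0,0,0,0]
  ]
}}

```text
t: 30.6
eef_pos: [0.4012, 0.2799, 0.2273]
eef_rot: [2.368, -2.06, 0.001]
ft_force: [-0.0, 0.2, 0.9]
grip_width: 0.0488
gripper_force: 0.0
```

Request:
{"method": "carry_out", "body": {
  "motion": [
    [-0.6,0,0,0,0],
    [-0.6,0,0,0,0],
    [-0.6,0,0,0,0],
    [-0.6,0,0,0,0],
    [-0.6,0.0014,0,0,0],
    [-0.6,0,0,0,0],
    [-0.6,0,0,0,0]
  ]
}}

```text
t: 31.3
eef_pos: [0.4013, 0.2791, 0.229]
eef_rot: [-2.368, 2.06, 0.0]
ft_force: [-0.4, 0.5, 7.4]
grip_width: 0.0278
gripper_force: 10.0
```

Request:
{"method": "carry_out", "body": {
  "motion": [
    [0.2,0,0,0,0],
    [0.2,0,0,0,0],
    [0.2,0,0,0,0],
    [0.2,0,0,0,0],
    [0.2,0,0,-0.04,0],
    [0.2,0,0,-0.04,0],
    [0.2,0.02,-0.03,-0.03,0],
    [0.2,0.01,-0.03,0,0]
  ]
}}

```text
t: 32.1
eef_pos: [0.4657, 0.2574, 0.3428]
eef_rot: [-2.367, 2.054, -0.002]
ft_force: [0.5, 1.1, 0.5]
grip_width: 0.0525
gripper_force: 0.0
```

```bash
cat >> h.py <<'E'
def lines(f):
    im,W,H=cloud(f)
    for nm,x0 in (('power',-.041),('timer',.038)):
        d=(W[...,:2]-C0); m=(abs(d@CX-x0)<.016)&(abs(d@CY)<.075)&(W[...,2]>.081)&(W[...,2]<.088)&(H[...,1]<50)&(H[...,2]>130)
        if m.sum()>15: print(f,nm,'line',m.sum(),con(np.median(W[m],0)))
E
python3 - <<'E'
from h import *
snap('wrist','w23'); lines('w23'); faders('w23'); go([.4852,.2578,.229],187.9)
E
```

```text
w23 power line 20 (np.float64(-0.0533), np.float64(-0.0001))
w23 timer line 182 (np.float64(0.038), np.float64(-0.0344))
mark [252 218  23  10 218] (np.float64(0.0662), np.float64(-0.034)) (np.float64(0.066), np.float64(-0.033))
mark [367 263  24  11 254] (np.float64(-0.014), np.float64(-0.0014)) (np.float64(-0.014), np.float64(0.0001))
grip [ 276  224   48   32 1417] (np.float64(0.0381), np.float64(-0.0347)) size [0.0278 0.0189] ang 8.6 world [0.4851 0.2575]
grip [411 278  44  25 298] (np.float64(-0.0444), np.float64(-0.007)) size [0.0124 0.0288] ang 72.2 world [0.3996 0.2736]
t 32.1 pos [0.4689 0.2572 0.3404] yaw -172.0 tilt -1.0000 twist 0.1 shift after [ 0.0019 -0.0156  0.1115]
```

Power is level. Now trim the timer by about +1 mm.

Request:
{"method": "carry_out", "body": {
  "motion": [
    [0.2,0.002,-0.015,0,0],
    [0.2,0,0,0,0],
    [0.2,0,0,0.04,0],
    [0.2,0,0,0.04,0],
    [0.2,0,0,0.03,0],
    [0.2,0,0,0,0],
    [-0.6,0,0,0,0],
    [-0.6,0,0,0,0]
  ]
}}

```text
t: 32.95
eef_pos: [0.4795, 0.2575, 0.2283]
eef_rot: [-2.37, 2.061, -0.0]
ft_force: [0.6, -0.3, 0.6]
grip_width: 0.0417
gripper_force: 0.0
```

Request:
{"method": "carry_out", "body": {
  "motion": [
    [-0.6,0,0,0,0],
    [-0.6,0,0,0,0],
    [-0.6,0,0,0,0],
    [-0.6,-0.001,0,0,0],
    [-0.6,0,0,0,0],
    [-0.6,0,0,0,0]
  ]
}}

```text
t: 33.55
eef_pos: [0.4828, 0.2602, 0.2295]
eef_rot: [-2.364, 2.054, -0.004]
ft_force: [19.9, 1.8, -13.3]
grip_width: 0.0288
gripper_force: 10.0
```

Request:
{"method": "carry_out", "body": {
  "motion": [
    [0.2,0,0,0,0],
    [0.2,0,0,0,0],
    [0.2,0,0,0,0],
    [0.2,0,0,0,0],
    [0.2,0,0,-0.04,0],
    [0.2,0,0,-0.04,0],
    [0.2,0.02,-0.02,-0.04,0],
    [-1,0.02,-0.03,-0.02,0]
  ]
}}

```text
t: 34.35
eef_pos: [0.5344, 0.2255, 0.3725]
eef_rot: [-2.369, 2.055, -0.002]
ft_force: [1.6, 1.8, 0.6]
grip_width: 0.0486
gripper_force: 0.0
```

```bash
python3 - <<'E'
from h import *
snap('wrist','w24'); lines('w24'); faders('w24')
im,W,H=cloud('w24'); m=(np.hypot(W[...,0]-.632,W[...,1]-.225)<.04)&(W[...,2]>.08)&(W[...,2]<.092); print(m.sum(), cv2.minEnclosingCircle(W[m][:,:2].astype(np.float32)) if m.sum()>5 else '')
im,W,H=cloud('top0'); m=(np.hypot(W[...,0]-.632,W[...,1]-.225)<.04)&(W[...,2]>.08)&(W[...,2]<.092); print(m.sum(), cv2.minEnclosingCircle(W[m][:,:2].astype(np.float32)))
go([.632,.225,.30],187.9)
E
```

```text
w24 timer line 44 (np.float64(0.0471), np.float64(-0.0322))
mark [342 261  21  10 206] (np.float64(0.066), np.float64(-0.0342)) (np.float64(0.0661), np.float64(-0.0331))
mark [444 299  10  11  66] (np.float64(-0.0136), np.float64(-0.0024)) (np.float64(-0.0124), np.float64(-0.0008))
grip [376 276  40  27 534] (np.float64(0.0385), np.float64(-0.0326)) size [0.0265 0.019 ] ang 8.8 world [0.4852 0.2596]
2202 ((0.6321672201156616, 0.23019877076148987), 0.017418086528778076)
175 ((0.631743311882019, 0.2303631454706192), 0.019952423870563507)
t 34.4 pos [0.539  0.2242 0.3744] yaw -171.9 tilt -1.0000 twist 0.2 shift after [ 0.0122 -0.0915  0.0752]
```

Both are within about 1 mm. Now to the starter at (0.632, 0.230), with the fingers closed.

```bash
python3 - <<'E'
from h import *
go([.632,.2302,.29],187.9)
E
```

```text
t 34.4 pos [0.539  0.2242 0.3744] yaw -171.9 tilt -1.0000 twist 0.2 shift after [ 0.007  -0.0922  0.0852]
```

Request:
{"method": "carry_out", "body": {
  "motion": [
    [-1,0.0015,-0.03,0,0],
    [-1,0.0015,-0.03,0,0],
    [-1,0.0015,-0.0325,0,0],
    [-1,0.0015,0,0,0],
    [-1,0,0,0.01,0],
    [-1,0,0,0,0],
    [-1,0,0,0,0],
    [-1,0,0,0,0]
  ],
  "force": 20
}}

```text
t: 35.2
eef_pos: [0.6264, 0.2324, 0.3582]
eef_rot: [-2.37, 2.061, -0.0]
ft_force: [0.2, -0.6, -0.5]
grip_width: 0.0003
gripper_force: 0.0
```

```bash
python3 - <<'E'
from h import *
go([.632,.2302,.29],187.9)
snap('top','top7');snap('side','side5'); snap('wrist','w25'); faders('top7'); lines('top7'); lines('w25'); print(arm.state()['grip_width'])
t=cv2.imread('pics/top7.png'); s=cv2.imread('pics/side5.png')
cv2.imwrite('pics/c7.png',np.hstack([cv2.resize(t[245:350,110:215],(400,400),interpolation=cv2.INTER_CUBIC),cv2.resize(s[150:450,200:500],(400,400))]))
for c,x,y in (('blue',.634,-.063),('green',.636,-.002),('yellow',.638,.06)): tab('side5',c,(x,y),r=.03,zr=(.17,.22))
E
```

```text
t 35.2 pos [0.6264 0.2324 0.3582] yaw -172.0 tilt -1.0000 twist 0.1 shift after [ 0.003  -0.0052  0.0682]
mark [172 260   4   8  25] (np.float64(0.0688), np.float64(-0.0352)) (np.float64(0.0684), np.float64(-0.0346))
mark [161 299   4   7  24] (np.float64(-0.0113), np.float64(-0.0015)) (np.float64(-0.0103), np.float64(-0.0013))
grip [164 269  11  14  98] (np.float64(0.0388), np.float64(-0.0334)) size [0.0272 0.0196] ang 14.4 world [0.4856 0.2589]
grip [153 308  10  15 100] (np.float64(-0.0389), np.float64(-0.0006)) size [0.0287 0.0196] ang 3.6 world [0.4041 0.2806]
w25 timer line 134 (np.float64(0.0382), np.float64(-0.0317))
0.0008717516476430089
side5 blue few 0
side5 green few 0
side5 yellow few 0
```

View pics/c7.png

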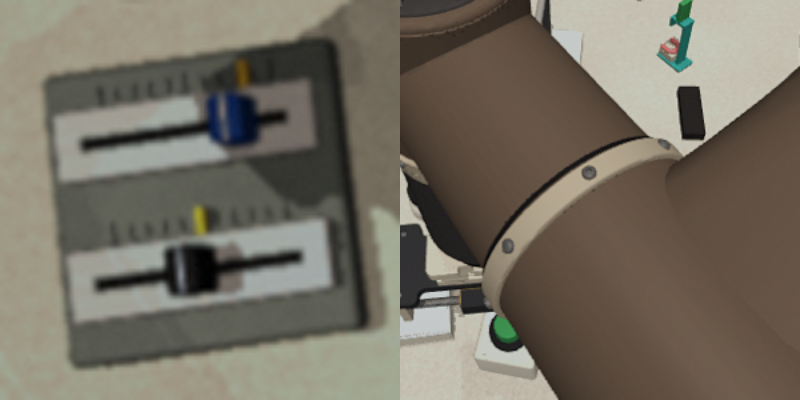

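Both lines are close to their tabs: power (190,270) against tab (200,220), and timer (233,118) against tab (242,72). Timer is still about 1.3 mm high, so I'll trim it once more, carefully positioned this time.

Request:
{"method": "carry_out", "body": {
  "motion": [
    [0.2,0,0.03,0,0],
    [0.2,0,0.03,0,0],
    [0.2,0,0.03,0,0],
    [0.2,0,0.03,0,0],
    [0.2,0,0.024,0,0],
    [0.2,0,0,0,0],
    [0.2,0,0,0,0]
  ]
}}

```text
t: 36.05
eef_pos: [0.4841, 0.2125, 0.3586]
eef_rot: [-2.37, 2.06, -0.001]
ft_force: [0.5, 0.5, -0.3]
grip_width: 0.0495
gripper_force: 0.0
```

```bash
python3 - <<'E'
from h import *
go([.4852,.2595,.229],187.9);snap('wrist','w26'); lines('w26'); faders('w26');print(arm.state()['grip_width'])
E
```

```text
t 36.0 pos [0.4841 0.2125 0.3586] yaw -172.0 tilt -1.0000 twist 0.1 shift after [-0.0462 -0.0073  0.1296]
w26 timer line 159 (np.float64(0.0383), np.float64(-0.032))
mark [272 274  21  11 221] (np.float64(0.0663), np.float64(-0.0344)) (np.float64(0.0664), np.float64(-0.0332))
mark [377 314  15  11 158] (np.float64(-0.0114), np.float64(-0.0019)) (np.float64(-0.0114), np.float64(-0.0005))
grip [ 298  293   43   28 1100] (np.float64(0.0379), np.float64(-0.0325)) size [0.0275 0.0194] ang 7.7 world [0.4846 0.2597]
0.05115202059091366
```

Request:
{"method": "carry_out", "body": {
  "motion": [
    [0.2,-0.023,-0.0035,0,0],
    [0.2,-0.023,-0.0035,0,0],
    [0.2,0,0,0,0],
    [0.2,0,0,0.04,0],
    [0.2,0,0,0.04,0],
    [0.2,0,0,0.02,0],
    [0.2,0,0,0,0],
    [0.2,0,0,0,0]
  ],
  "force": 8
}}

```text
t: 36.9
eef_pos: [0.4857, 0.259, 0.2579]
eef_rot: [2.369, -2.062, 0.001]
ft_force: [0.3, 0.1, 0.1]
grip_width: 0.0527
gripper_force: 0.0
```

```bash
python3 - <<'E'
from h import *
go([.4850,.2597,.229],187.9)
E
```

```text
t 36.9 pos [0.4857 0.259  0.2579] yaw -172.1 tilt -1.0000 twist 0.0 shift after [-0.0008  0.0006  0.0289]
```

Request:
{"method": "carry_out", "body": {
  "motion": [
    [0.2,0,0.0006,0.028,0],
    [0.2,0,0,0,0],
    [-0.6,0,0,0,0],
    [-0.6,0,0,0,0],
    [-0.6,0,0,0,0],
    [-0.6,0,0,0,0],
    [-0.6,0,0,0,0],
    [-0.6,0.0012,0,0,0]
  ]
}}

```text
t: 37.7
eef_pos: [0.485, 0.2583, 0.2308]
eef_rot: [-2.369, 2.06, -0.001]
ft_force: [-0.1, 0.8, 5.9]
grip_width: 0.0276
gripper_force: 8.0
```

Request:
{"method": "carry_out", "body": {
  "motion": [
    [-0.6,0,0,0,0],
    [-0.6,0,0,0,0],
    [0.2,0,0,0,0],
    [0.2,0,0,0,0],
    [0.2,0,0,0,0],
    [0.2,0,0,0,0],
    [0.2,0,0,-0.04,0],
    [0.2,0,0,-0.04,0]
  ]
}}

```text
t: 38.5
eef_pos: [0.4841, 0.2573, 0.3094]
eef_rot: [2.367, -2.06, -0.0]
ft_force: [1.3, 1.1, 0.0]
grip_width: 0.0525
gripper_force: 0.0
```

Request:
{"method": "carry_out", "body": {
  "motion": [
    [0.2,0,0,-0.03,0],
    [0.2,0.03,0,0,0],
    [0.2,0,0,0,0],
    [0.2,0,0,0,0]
  ]
}}

```text
t: 38.9
eef_pos: [0.4885, 0.2274, 0.3396]
eef_rot: [2.369, -2.063, -0.0]
ft_force: [-0.2, -0.9, -0.0]
grip_width: 0.0525
gripper_force: 0.0
```

```bash
python3 - <<'E'
from h import *
snap('wrist','w27'); lines('w27'); faders('w27');go([.632,.2302,.30],187.9); snap('side','side6')
for c,x,y in (('blue',.634,-.063),('green',.636,-.002),('yellow',.638,.06)): tab('side6',c,(x,y),r=.03,zr=(.17,.22))
E
```

```text
w27 timer line 198 (np.float64(0.0384), np.float64(-0.0328))
mark [276 266  23  11 243] (np.float64(0.0662), np.float64(-0.0345)) (np.float64(0.0664), np.float64(-0.0332))
mark [388 308   8  12  78] (np.float64(-0.0079), np.float64(-0.002)) (np.float64(-0.0081), np.float64(-0.0005))
grip [ 305  283   46   31 1326] (np.float64(0.0381), np.float64(-0.0331)) size [0.0273 0.0195] ang 7.8 world [0.4849 0.2591]
t 39.0 pos [0.4885 0.2278 0.3394] yaw -172.1 tilt -1.0000 twist 0.0 shift after [ 0.0173 -0.1425  0.0393]
side6 blue n 51 c 0.6337 -0.0589 size 0.0232 0.0083 carrier yaw -2.0 ztop 0.1981
side6 green n 56 c 0.6362 0.0018 size 0.0227 0.0081 carrier yaw -2.9 ztop 0.1973
side6 yellow n 71 c 0.6387 0.0633 size 0.0224 0.0090 carrier yaw -3.3 ztop 0.1971
```

Timer is level within 0.5 mm and all three carriers are still hanging. Moving over the plunger, with a quick search for any hidden red tab.

Request:
{"method": "carry_out", "body": {
  "motion": [
    [-1,0.004,-0.035,0,0],
    [-1,0.004,-0.035,0,0],
    [-1,0.004,-0.035,0,0],
    [-1,0.005,-0.035,0,0],
    [-1,0,-0.002,0.01,0],
    [-1,0,0,0.01,0],
    [-1,0,0,0,0],
    [-1,0,0,0,0]
  ],
  "force": 20
}}

```text
t: 39.8
eef_pos: [0.6307, 0.231, 0.3193]
eef_rot: [2.37, -2.06, -0.0]
ft_force: [-0.4, 0.2, 0.3]
grip_width: 0.0005
gripper_force: 0.0
```

```bash
python3 - <<'E'
from h import *
go([.632,.2302,.27],187.9); print(arm.state()['grip_width'])
for f in ('top0','top5','top7','side0','side4','side6'):
    im,W,H=cloud(f); h=H[...,0].astype(int); m=((h<6)|(h>174))&(H[...,1]>130)&(H[...,2]>60)&(W[...,2]>.1)&(W[...,2]<.15)
    print(f,m.sum(),np.nanmedian(W[m],0) if m.sum() else '')
E
```

```text
t 39.8 pos [0.6307 0.231  0.3193] yaw -172.0 tilt -1.0000 twist 0.1 shift after [ 0.0009 -0.0012  0.0493]
0.0004852208305882717
top0 0 
top5 0 
top7 0 
side0 0 
side4 0 
side6 0
```

No red carrier anywhere. Press.

Request:
{"method": "carry_out", "body": {
  "motion": [
    [-1,0.001,-0.001,0.025,0],
    [-1,0,0,0.024,0],
    [-1,0,0,0.01,0],
    [-1,0,0,0.007,0],
    [-1,0,0,0.005,0],
    [-1,0,0,0.002,0],
    [-1,0,0,0,0],
    [-1,0,0,0,0]
  ]
}}

```text
t: 40.6
eef_pos: [0.6317, 0.2301, 0.254]
eef_rot: [-2.371, 2.058, -0.002]
ft_force: [-20.8, -3.2, 41.7]
grip_width: 0.0002
gripper_force: 20.5
```

The force is 42 N, so it is well past the 8 N needed and on the hard stop. I'll ease off slightly and keep holding.

Request:
{"method": "carry_out", "body": {
  "motion": [
    [-1,0,0,-0.001,0],
    [-1,0,0,0,0],
    [-1,0,0,0,0],
    [-1,0,0,0,0],
    [-1,0,0,0,0]
  ]
}}

```text
t: 41.1
eef_pos: [0.6318, 0.2301, 0.2541]
eef_rot: [-2.371, 2.059, -0.002]
ft_force: [-17.7, -2.3, 34.9]
grip_width: 0.0002
gripper_force: 17.6
```

```bash
python3 - <<'E'
from h import *
s=arm.state(); print(s['eef_pos'],s['ft_force'],s['moment'])
snap('side','side7'); z=cv2.imread('pics/side7.png'); cv2.imwrite('pics/c8.png',cv2.resize(z[320:460,200:387],(800,600),interpolation=cv2.INTER_CUBIC))
E
```

```text
[0.63176519 0.23007925 0.25407837] [-17.70080459  -2.34356441  34.90111805] [-0.67572664  6.98552498 -0.02681291]
```

View pics/c8.png

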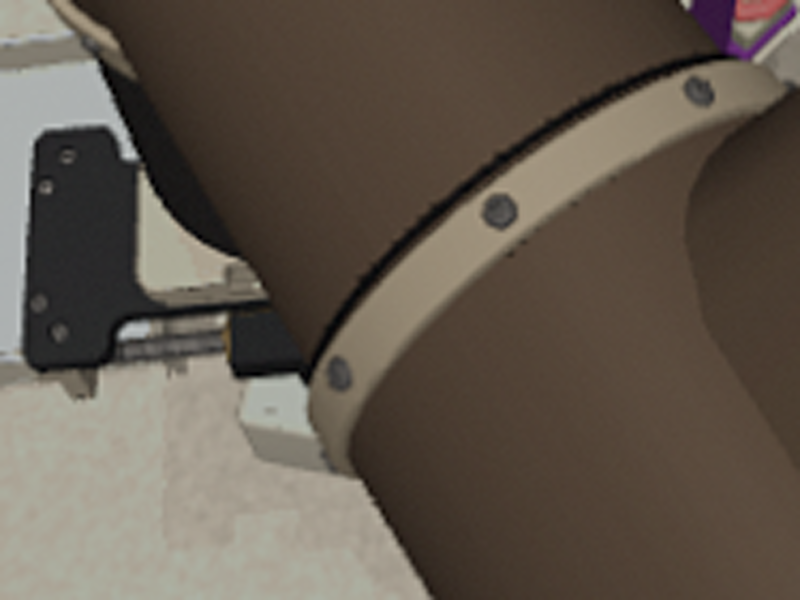

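The pose did not change with the 1 mm ease, so it is on a hard stop, and it has held for over 0.5 s. I'll release in steps and read the spring curve, to confirm the stop was the plunger's.

Request:
{"method": "carry_out", "body": {
  "motion": [
    [-1,0,0,-0.002,0],
    [-1,0,0,0,0]
  ]
}}

```text
t: 41.35
eef_pos: [0.6318, 0.2301, 0.2542]
eef_rot: [-2.371, 2.06, -0.001]
ft_force: [-13.5, -0.6, 23.7]
grip_width: 0.0003
gripper_force: 11.6
```

Request:
{"method": "carry_out", "body": {
  "motion": [
    [-1,0,0,-0.003,0],
    [-1,0,0,0,0]
  ]
}}

```text
t: 41.55
eef_pos: [0.6321, 0.2301, 0.2555]
eef_rot: [-2.37, 2.06, -0.001]
ft_force: [-4.9, 0.3, 6.3]
grip_width: 0.0005
gripper_force: 3.7
```

Request:
{"method": "carry_out", "body": {
  "motion": [
    [-1,0,0,-0.004,0],
    [-1,0,0,0,0]
  ]
}}

```text
t: 41.75
eef_pos: [0.6324, 0.2302, 0.2593]
eef_rot: [-2.37, 2.06, -0.001]
ft_force: [-3.6, 0.3, 5.6]
grip_width: 0.0005
gripper_force: 2.9
```

Request:
{"method": "carry_out", "body": {
  "motion": [
    [-1,0,0,-0.005,0],
    [-1,0,0,0,0]
  ]
}}

```text
t: 41.95
eef_pos: [0.6327, 0.2302, 0.2639]
eef_rot: [-2.369, 2.06, -0.001]
ft_force: [-1.0, -0.4, 3.0]
grip_width: 0.0005
gripper_force: 2.0
```

Request:
{"method": "carry_out", "body": {
  "motion": [
    [-1,0,0,-0.005,0],
    [-1,0,0,0,0]
  ]
}}

```text
t: 42.15
eef_pos: [0.6331, 0.2302, 0.2681]
eef_rot: [-2.369, 2.06, -0.001]
ft_force: [0.3, -0.5, 1.6]
grip_width: 0.0004
gripper_force: 1.2
```

The spring curve runs from about 7 N at 0.255 to release at 0.268, a full 14 mm stroke, so the press was complete. I'll retract and do a final check.

Request:
{"method": "carry_out", "body": {
  "motion": [
    [-1,0,0,-0.03,0],
    [-1,0,0,-0.04,0],
    [-1,0,0,-0.04,0],
    [-1,0,0,-0.04,0],
    [-1,0,0.04,0,0],
    [-1,0,0.04,0,0],
    [-1,0,0,0,0]
  ]
}}

```text
t: 42.85
eef_pos: [0.5499, 0.2176, 0.4173]
eef_rot: [2.37, -2.062, -0.002]
ft_force: [1.0, 0.4, 1.8]
grip_width: 0.0005
gripper_force: 0.0
```

```bash
python3 - <<'E'
from h import *
snap('side','side8'); snap('top','top8'); faders('top8'); s=arm.state(); print(s['eef_pos'],s['ft_force'])
for c,x,y in (('blue',.634,-.061),('green',.636,.0),('yellow',.638,.062)): tab('side8',c,(x,y),r=.03,zr=(.17,.22)); tab('top8',c,(x,y),r=.03,zr=(.17,.22),sat=70)
print(atd('top8',186,207),atd('side8',283,396))
cv2.imwrite('pics/c9.png',np.hstack([cv2.resize(cv2.imread('pics/top8.png'),(400,300)),cv2.resize(cv2.imread('pics/side8.png'),(400,300))]))
E
```

```text
mark [161 299   4   8  25] (np.float64(-0.0124), np.float64(-0.002)) (np.float64(-0.0115), np.float64(-0.0014))
grip [153 308  10  14 107] (np.float64(-0.0383), np.float64(-0.0007)) size [0.0271 0.0196] ang 6.9 world [0.4047 0.2807]
[0.55281545 0.21862509 0.4173541 ] [ 0.00529295  0.27249542 -0.52356979]
side8 blue few 0
top8 blue n 39 c 0.6344 -0.0637 size 0.0213 0.0086 carrier yaw -0.1 ztop 0.2010
side8 green n 4 c 0.6395 0.0099 size 0.0001 0.0049 carrier yaw 3.3 ztop 0.1952
top8 green n 44 c 0.6370 -0.0019 size 0.0214 0.0085 carrier yaw -0.4 ztop 0.2021
side8 yellow n 72 c 0.6385 0.0631 size 0.0228 0.0089 carrier yaw -3.8 ztop 0.1979
top8 yellow n 42 c 0.6395 0.0604 size 0.0221 0.0083 carrier yaw -1.0 ztop 0.1999
[0.63153249 0.22439092 0.0901467 ] [0.62790037 0.23599596 0.08955844]
```

View pics/c9.png

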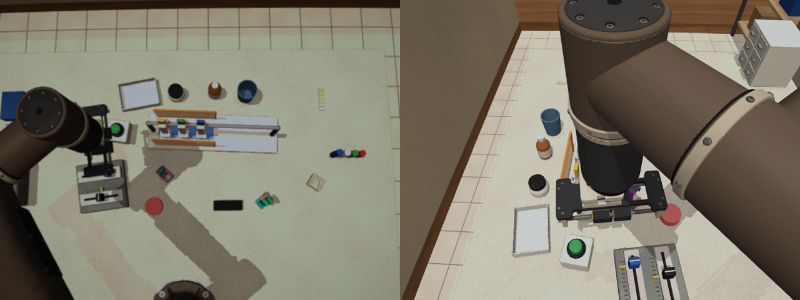

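The picture shows the three tabs on the rail between the shields (165–203,127), the faders by their tabs, the plunger up, and everything else untouched. Handing in.

```bash
python3 -c "
from bench import arm
print(arm.sign_off())"
```

```text
the job is handed in; nothing more can be done
None
```

The job is handed in: all three carriers on the bench (blue, green and yellow; there was no red one) hang between the shields, both faders are within about 1 mm of their tabs, and the start plunger was pushed fully down, held over half a second and released.

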